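# Put the tube blocks back on their own warming units

### The arm

A 6-joint arm with a two-finger parallel gripper is mounted at the origin on the work surface. World frame = base frame: x ahead of the robot, y to its left, z up, the work surface at z = 0. Lengths are in m, angles in rad, forces in N, time in s.
With the tool pointing down it reaches from about 0.35 to 0.975 m from the base axis. Payload 4.9 kg.
Tool frame: the origin (TCP) lies midway between the tips of the shut fingers; the grasp point (between the pads) lies 19 mm behind it; x points along the fingers, y is the direction in which the jaws open and shut, and the axes are right-handed (so a half turn about x gives the same grasp; the last joint's range is limited). The gripper opens to 85 mm and grips with 20 to 120 N. Pads are 22 mm wide; open, the fingers measure 114 mm over their backs; the gripper's body (76 mm by 85 mm) begins 54 mm behind the grasp point. The pads swing forward as they close: fully open they stand 13 mm farther back than shut.
Start: joints at [1.095, 0.053, 1.613, -0, 1.476, -0.119], TCP at [0.218, 0.586, 0.231] pointing down, gripper open.
Joint ranges: [-3.01, 3.01], [-1.01, 2.22], [0.06, 2.58], [-1.02, 4.17], [0.09, 2.62], [-3.14, 3.14]. Speed limits (rad/s): [2.57, 2.57, 3.14, 3.14, 3.14, 3.14].

### API

Orientations are given as a unit quaternion [w, x, y, z].
In Python, from plant import manip gives the robot as it stands.
- The arm moves only by the tool send_rows, never from a script. Its argument "motion" is a list that holds one entry, the list of rows, each a list of 6 numbers: the shift along the world's x, y, z in cm, then the turn, a rotation vector about the world's x, y, z in rad. A call has 1 to 12 rows; each row shifts and turns the commanded pose from where the row before left it; what a row does not reach is not made up. A row lasts 1/12 s, in which the tool goes at most 41.7 mm and 7.16 degrees, less where a joint would pass 70% of its speed; a pose out of reach is approached as far as the arm can. A call with a gripper value outside its range is refused whole. "fingers" is the closure, from 0 (fully open) to 1 (shut), set as the call begins (left out, the last holds). The fingers move at their own pace and stop on an object; the grip force is fixed at half the most. Time passes only in rows, so rows that do not move let the fingers close. It gives the time, the measured TCP pose, the force and the opening at its end, in the units of the state.
- manip.state(): the state, without advancing time (a new reading comes with each control period).
- manip.grab_frame(name): name is "scene" or "side" or "wrist"; returns the picture (420x560x3 uint8, red, green, blue); there is no depth.
- manip.calibration(name): a dict with "mtx" (3x3 intrinsics, pixels), "cam_to_world" (4x4, takes a point from camera to world coordinates); the wrist camera has in their place "hand_eye" (4x4, takes a point from camera to tool coordinates, whose origin is the TCP and whose axes are the tool frame's). Camera axes: x right, y up, looking along -z (the intrinsics and any distortion apply to the point x, -y, -z); pixel columns grow to the right and rows downward; lengths in m; the calibration is good to about 2 mm. A picture is of the moment at which its call begins: read the wrist's pose just before it. calibration takes no time and is no camera call.
- manip.job_done(): hands the job in, once; it reports no verdict.
Trained networks look in the newest picture that a camera, given by its name, has taken for a name from the list of things; names that differ only in an ending like _2 or _b are one class to them, and where a whole thing is asked for, a point or a joint stands for the part that bears it (a point fixed in the world has none). Each returns a list of dicts, best first, with "confidence" (0 to 1); they miss things now and then, are a little off and sometimes report something else, mostly with a low value. They report only what shows in the picture. A call takes as long as a camera call.
- manip.boxes_of(query, camera): "centre" ([x, y, z] in m, in the coordinates of the camera as it stood for that picture, good to about 4 mm: the middle of the surface that is visible of it).
- manip.trace(query, camera): "region" (420x560 bool, what is visible of it).
- manip.landmark_of(query, camera): "centre" ([x, y, z] in m, in the coordinates of the camera as it stood for that picture, good to about 4 mm: a listed point, or the origin of a listed thing).
The state is a dict: "time": time; "joint_pos": joint angles; "joint_vel": joint speeds; "joint_efforts": joint torques, N m; "tool_pos": TCP position; "tool_rot": TCP orientation; "contact_force": force on the tool from outside, world axes, zero at the start; "ft_torque": the same for the moment, N m; "gripper_width": opening from 0.0 (shut) to 1.0 (fully open).
Only numpy, scipy, OpenCV 4.12 (cv2) and the standard library are available. Lean on these libraries where they do the work, as an engineer would, in place of code of your own. Each camera call takes 0.05 s, during which the arm holds its last target.

### The job

After cleaning, all four aluminium tube blocks were put back on the wrong warming units. Move each block to the unit whose sign shows the same pattern as the holes in its top, upright, centred on the pad and with its long side along the pad's long side; the empty parking stand is there to free a place. Set the blocks down on the surface rather than dropping them, keep them upright, and do not disturb the amber bottle.

Things in the scene. Friction and masses are not known exactly. Their poses are not given: they have to be found in the camera images.
- block_six: loose solid aluminium tube block with six wide round holes in two rows of three (each 17 mm across) in its top, shown as dark marks; 50 x 80 x 50 mm (x, y, z), about 0.36 kg. Origin: centre of its underside; z up, y along its longer side. Grip it from above across its shorter side (x). It starts upright on the pad of a wrong unit, perhaps askew.
- block_many: loose solid aluminium tube block with 24 small round holes in a 4 x 6 grid (each 8 mm across) in its top, shown as dark marks; 50 x 80 x 40 mm (x, y, z), about 0.36 kg. Origin: centre of its underside; z up, y along its longer side. Grip it from above across its shorter side (x). It starts upright on the pad of a wrong unit, perhaps askew.
- block_slots: loose solid aluminium tube block with two long parallel slots (each 9 x 56 mm) in its top, shown as dark marks; 44 x 74 x 44 mm (x, y, z), about 0.3 kg. Origin: centre of its underside; z up, y along its longer side. Grip it from above across its shorter side (x). It starts upright on the pad of a wrong unit, perhaps askew.
- block_one: loose solid aluminium tube block with one large round hole in the middle (36 mm across) in its top, shown as dark marks; 50 x 66 x 56 mm (x, y, z), about 0.32 kg. Origin: centre of its underside; z up, y along its longer side. Grip it from above across its shorter side (x). It starts upright on the pad of a wrong unit, perhaps askew.
- unit_six: fixed cream warming unit, white sign with six discs in two rows of three, 44 x 104 mm, flat on its deck, centred 60 mm to +x. Housing x -45 to 85, y -60 to 60 mm; deck 48 mm above the bench. Flat dark steel pad 62 x 94 mm (x, y), no rim, stands 8 mm proud; its top is 56 mm above the bench. Origin: on the bench, right below the pad's centre; z up, y along the pad's longer side.
- unit_many: fixed cream warming unit, white sign with 24 small dots in a 4 x 6 grid, 44 x 104 mm, flat on its deck, centred 60 mm to +x. Housing x -45 to 85, y -60 to 60 mm; deck 48 mm above the bench. Flat dark steel pad 62 x 94 mm (x, y), no rim, stands 8 mm proud; its top is 56 mm above the bench. Origin: on the bench, right below the pad's centre; z up, y along the pad's longer side.
- unit_slots: fixed cream warming unit, white sign with two parallel bars, 44 x 104 mm, flat on its deck, centred 60 mm to +x. Housing x -45 to 85, y -60 to 60 mm; deck 48 mm above the bench. Flat dark steel pad 62 x 94 mm (x, y), no rim, stands 8 mm proud; its top is 56 mm above the bench. Origin: on the bench, right below the pad's centre; z up, y along the pad's longer side.
- unit_one: fixed cream warming unit, white sign with one large disc, 44 x 104 mm, flat on its deck, centred 60 mm to +x. Housing x -45 to 85, y -60 to 60 mm; deck 48 mm above the bench. Flat dark steel pad 62 x 94 mm (x, y), no rim, stands 8 mm proud; its top is 56 mm above the bench. Origin: on the bench, right below the pad's centre; z up, y along the pad's longer side.
- park: fixed low parking stand: aluminium plate with a flat black rubber mat, no sign, no rim; 85 x 115 mm, mat 75 x 105 mm (x, y), mat top 24 mm above the bench. Empty at the start. Origin: centre of its underside on the bench; z up, y along its longer side.
- bottle: loose amber bottle with white cap, upright on the bench at the far side of the work, 52 mm across, 100 mm tall. Not to be disturbed. Origin: centre of its underside; z up.

How it is judged:
By the outcome, as a careful person would: the job done as asked, in the order asked, and still so for the second after the job is handed in, with the robot touching nothing.
It also fails if it takes over 141 s, if anything falls off the work surface, if the arm or the gripper's body presses on something with over 40 N, if the wrist force passes 120 N, or if a joint passes its speed limit or range.

## Working session

There is one attempt and no reset: what is moved stays moved. The work goes in short steps, Python scripts to look and compute and a tool call to move; the robot and the scene stay as the last step left them, time stands still between calls to the robot, and variables do not carry over. Pictures are saved under pics/ and viewed, and the job is handed in when it is done.

Besides the shell and the picture viewer there is one more tool, called after "Call:" by a JSON object that holds its "name" and its "arguments", one argument or row to a line. send_rows: Moves the arm, as the interface text tells. Its arguments: {"type":"object","properties":{"motion":{"type":"array","items":{"type":"array","items":{"type":"array","items":{"type":"number"}}}},"fingers":{"type":"number"}},"required":["motion"]}

```bash
mkdir -p pics; ls
python3 - <<'E'
from plant import manip
import cv2
s=manip.state()
print(s)
for n in ("scene","side","wrist"):
    im=manip.grab_frame(n); cv2.imwrite(f"pics/{n}0.png",im[:,:,::-1])
    c=manip.calibration(n); print(n,c)
E
```

```text
pics
{'time': 0.0, 'joint_pos': array([ 1.09500252e+00,  5.33791936e-02,  1.61428590e+00, -1.51165466e-05,
        1.47596408e+00, -1.18982680e-01]), 'joint_vel': array([-2.52027279e-04, -3.87143392e-05, -1.10043350e-03,  1.55829070e-03,
        7.11220194e-04, -4.80604488e-04]), 'joint_efforts': array([-5.16854889e-04, -3.93680978e+01, -3.70179927e+01, -1.77190377e-04,
        7.23450183e-03, -4.38232448e-06]), 'tool_pos': array([0.21801691, 0.58509073, 0.23005399]), 'tool_rot': array([ 0.69567734,  0.1247931 ,  0.69608913, -0.12617305]), 'contact_force': array([ 0.12759991,  0.05505525, -0.21067795]), 'ft_torque': array([-0.04139604, -0.02343822, -0.01087432]), 'gripper_width': 0.9958347211803656}
scene {'mtx': array([[432.64635005,   0.        , 274.80463175],
       [  0.        , 432.64635005, 208.7457479 ],
       [  0.        ,   0.        ,   1.        ]]), 'cam_to_world': array([[ 0.82291891, -0.40659775,  0.39684095,  0.95633756],
       [ 0.56801214,  0.60463393, -0.55837265, -0.56281116],
       [-0.01291043,  0.68490589,  0.72851715,  0.80494372],
       [ 0.        ,  0
[... 388 characters left out ...]
-01],
       [ 5.95750521e-04,  8.20975566e-01,  5.70963015e-01,
         5.73278249e-01],
       [ 0.00000000e+00,  0.00000000e+00,  0.00000000e+00,
         1.00000000e+00]])}
wrist {'mtx': array([[341.24567857,   0.        , 278.38288086],
       [  0.        , 341.24567857, 211.62499098],
       [  0.        ,   0.        ,   1.        ]]), 'hand_eye': array([[-4.69035004e-04,  3.03072709e-01, -9.52967320e-01,
        -1.43364565e-01],
       [ 9.99999758e-01,  6.31106384e-04, -2.91472503e-04,
        -4.42394604e-04],
       [ 5.13086398e-04, -9.52967227e-01, -3.03072932e-01,
        -7.71569532e-02],
       [ 0.00000000e+00,  0.00000000e+00,  0.00000000e+00,
         1.00000000e+00]])}
```

View pics/scene0.png

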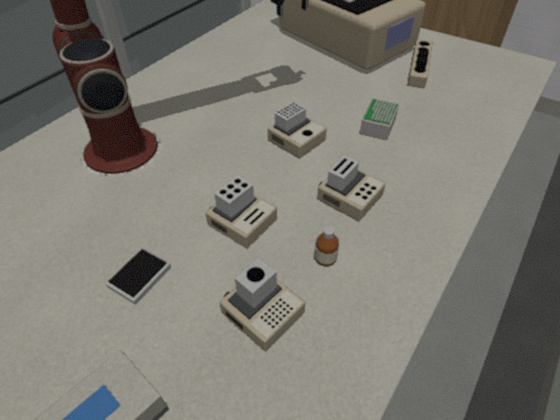

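View pics/side0.png

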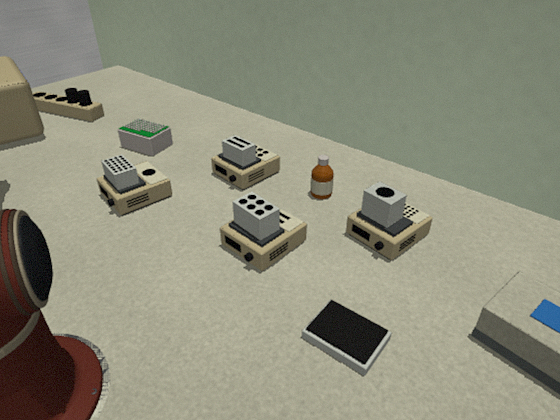

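View pics/wrist0.png

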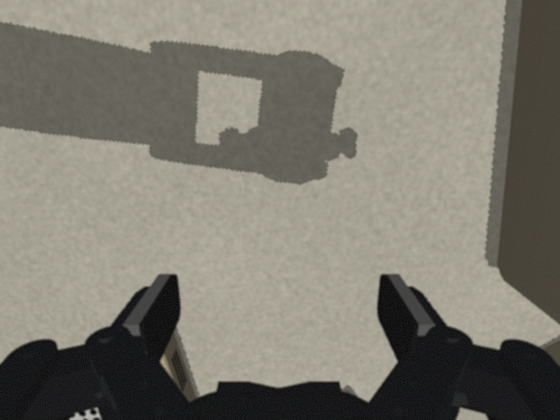

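The scene picture shows many on unit_one (297,130), slots on unit_six (350,190), six on unit_slots (242,210) and one on unit_many (262,300). The empty park is at (139,275) and the bottle at (327,247). So there are two swaps, which makes six moves through the park.

Run:
```python
from plant import manip
import numpy as np, pickle
names="block_six block_many block_slots block_one unit_six unit_many unit_slots unit_one park bottle".split()
D={}
for c in ("scene","side"):
    manip.grab_frame(c); M=manip.calibration(c)["cam_to_world"]
    for n in names:
        l=manip.landmark_of(n,c); t=manip.trace(n,c)
        D[c,n]=(l,t)
        print(c,n,[(np.round((M@np.r_[a["centre"],1])[:3],3).tolist(),round(a["confidence"],2)) for a in l[:2]],
          [(round(a["confidence"],2),int(a["region"].sum()),np.round(np.argwhere(a["region"]).mean(0)[::-1]).tolist()) for a in t[:2]])
pickle.dump(D,open("D.pkl","wb"))
print(manip.state()["time"])
```

```text
scene block_six [([0.458, -0.031, 0.055], 0.93)] [(0.72, 1095, [234.0, 196.0])]
scene block_many [([0.389, 0.324, 0.055], 0.86)] [(0.89, 630, [290.0, 116.0])]
scene block_slots [([0.385, 0.322, 0.057], 0.73), ([0.631, 0.188, 0.056], 0.6)] [(0.86, 731, [342.0, 172.0]), (0.18, 1899, [138.0, 275.0])]
scene block_one [([0.645, -0.196, 0.058], 0.89)] [(0.59, 1383, [255.0, 282.0])]
scene unit_six [([0.638, 0.197, -0.0], 0.76)] [(0.74, 1855, [353.0, 195.0])]
scene unit_many [([0.646, -0.202, 0.001], 0.88)] [(0.93, 3050, [264.0, 314.0])]
scene unit_slots [] [(0.71, 2048, [243.0, 221.0])]
scene unit_one [([0.393, 0.329, 0.001], 0.92)] [(0.69, 1437, [298.0, 136.0])]
scene park [([0.382, -0.288, 0.002], 0.57)] [(0.64, 1925, [138.0, 275.0])]
scene bottle [([0.7, -0.011, -0.003], 0.76)] [(0.82, 733, [326.0, 247.0])]
side block_six [([0.453, -0.029, 0.059], 0.71)] [(0.77, 1607, [256.0, 215.0])]
side block_many [([0.385, 0.331, 0.051], 0.69)] [(0.91, 855, [120.0, 172.0])]
side block_slots [([0.629, 0.19, 0.057], 0.96), ([0.391, 0.327, -0.0], 0.43)] [(0.74, 759, [239.0, 151.0])]
side block_one [([0.642, -0.194, 0.054], 0.64)] [(0.95, 1374, [382.0, 204.0]), (0.21, 2621, [389.0, 231.0])]
side unit_six [([0.637, 0.198, 0.003], 0.95)] [(0.93, 1667, [246.0, 168.0])]
side unit_many [([0.641, -0.204, 0.003], 0.68)] [(0.86, 2613, [389.0, 231.0])]
side unit_slots [([0.459, -0.028, 0.001], 0.64), ([0.637, 0.199, -0.001], 0.28)] [(0.63, 2722, [264.0, 240.0])]
side unit_one [([0.388, 0.324, -0.004], 0.74)] [(0.66, 2079, [136.0, 190.0])]
side park [([0.383, -0.287, 0.001], 0.56)] [(0.97, 3770, [347.0, 336.0])]
side bottle [([0.698, -0.009, 0.003], 0.83)] [(0.97, 811, [321.0, 179.0]), (0.21, 3742, [346.0, 337.0])]
2.25
```

```bash
cat > h.py <<'E'
from plant import manip
import numpy as np, cv2, pickle
from scipy.optimize import minimize
from scipy.spatial.transform import Rotation as R
BL=dict(block_six=(50,80,50),block_many=(50,80,40),block_slots=(44,74,44),block_one=(50,66,56))
HOUS=(-45,85,-60,60,0,48); PAD=(-31,31,-47,47,48,56)
def bbox(n): a,b,c=BL[n]; return (-a/2,a/2,-b/2,b/2,0,c)
def corners(b):
    return np.array([[x,y,z] for x in b[:2] for y in b[2:4] for z in b[4:]])/1000.
def place(P,x,y,yaw,z=0):
    c,s=np.cos(yaw),np.sin(yaw); return P@np.array([[c,s,0],[-s,c,0],[0,0,1]])+[x,y,z]
def quatR(q): return R.from_quat(np.r_[q[1:],q[0]]).as_matrix()
def camT(c,s=None):
    k=manip.calibration(c)
    if c!="wrist": return k["mtx"],k["cam_to_world"]
    T=np.eye(4); T[:3,:3]=quatR(s["tool_rot"]); T[:3,3]=s["tool_pos"]
    return k["mtx"],T@k["hand_eye"]
def proj(P,K,M):
    p=(P-M[:3,3])@M[:3,:3]; p=p*[1,-1,-1]
    q=p@K.T; return q[:,:2]/q[:,2:]
def unproj(uv,z,K,M):
    uv=np.atleast_2d(uv); r=np.c_[uv,np.ones(len(uv))]@np.linalg.inv(K).T*[1,-1,-1]@M[:3,:3].T
    return M[:3,3]+r*((z-M[2,3])/r[:,2])[:,None]
def fillm(polys,S=4):
    m=np.zeros((420*S,560*S),np.uint8)
    for p in polys:
        h=cv2.convexHull(np.float32((p+.5)*S-.5)); cv2.fillConvexPoly(m,np.int32(np.round(h*16)),1,shift=4)
    return m
def up(m,S=4): return (cv2.resize(cv2.GaussianBlur(m.astype(np.float32),(0,0),.7),None,fx=S,fy=S,interpolation=cv2.INTER_LINEAR)>.5).astype(np.uint8)
E
python3 - <<'E'
from h import *
D=pickle.load(open("D.pkl","rb"))
on=dict(unit_one="block_many",unit_six="block_slots",unit_slots="block_six",unit_many="block_one")
init=dict(block_six=(.455,-.03),block_many=(.387,.327),block_slots=(.63,.189),block_one=(.643,-.195),unit_six=(.638,.198),unit_many=(.644,-.203),unit_slots=(.459,-.029),unit_one=(.39,.327),park=(.383,-.287))
def mask(c,n,i=0): return D[c,n][1][i]["region"]
def fit(fn,tgts,x0,cams):
    def f(v):
        t=0
        for c in cams:
            m=fillm([proj(P,*camT_[c]) for P in fn(v)]); t+=1-np.sum(m&tgts[c])/np.sum(m|tgts[c])
        return t
    best=None
    for yaw in (-1.2,-.8,-.4,0,.4,.8,1.2) if len(x0)==2 else (x0[2],):
        r=minimize(f,[x0[0],x0[1],yaw],method="Nelder-Mead",options=dict(initial_simplex=np.array([x0[0],x0[1],yaw])+np.array([[0,0,0],[.006,0,0],[0,.006,0],[0,0,.2]]),maxiter=90,xatol=1e-4,fatol=1e-4))
        if best is None or r.fun<best.fun: best=r
    return best
camT_={c:camT(c) for c in ("scene","side")}
est={}
for n in init:
    for cams in (("scene","side"),("scene",),("side",)):
        if n.startswith("block"):
            T={c:up(mask(c,n)) for c in cams}; fn=lambda v:[place(corners(bbox(n)),*v,z=.056)]
        elif n=="park":
            T={c:up(mask(c,n)) for c in cams}; fn=lambda v:[place(corners((-42.5,42.5,-57.5,57.5,0,22)),*v),place(corners((-37.5,37.5,-52.5,52.5,22,24)),*v)]
        else:
            b=on[n]; T={c:up(mask(c,n)|mask(c,b)) for c in cams}; B=place(corners(bbox(b)),*est[b],z=.056)
            fn=lambda v:[place(corners(HOUS),*v),place(corners(PAD),*v),B]
        r=fit(fn,T,init[n] if len(cams)==2 else est[n],cams)
        if len(cams)==2: est[n]=r.x
        print(n,cams,np.round(r.x,4),round(r.fun,3))
pickle.dump(est,open("est.pkl","wb"))
for c in ("scene","side"):
    im=cv2.resize(cv2.imread(f"pics/{c}0.png"),None,fx=2,fy=2,interpolation=cv2.INTER_CUBIC)
    def poly(P,col): cv2.polylines(im,[np.int32(np.round((proj(P,*camT_[c])+.5)*2*16))],True,col,1,shift=4)
    for n,v in est.items():
        if n[0]=="b":
            b=bbox(n)
            for z in (b[4],b[5]): poly(place(np.array([[b[0],b[2],z],[b[1],b[2],z],[b[1],b[3],z],[b[0],b[3],z]])/1e3,*v,z=.056),(0,0,255))
        else:
            for b,z in (((HOUS,48),(HOUS,0),(PAD,56),((38,82,-52,52),48)) if n!="park" else (((-42.5,42.5,-57.5,57.5),0),((-37.5,37.5,-52.5,52.5),24))):
                poly(place(np.array([[b[0],b[2],z],[b[1],b[2],z],[b[1],b[3],z],[b[0],b[3],z]])/1e3,*v),(0,255,0))
    cv2.imwrite(f"pics/ov_{c}.png",im[180:760,180:860] if c=="scene" else im[220:760,160:900])
E
```

```text
block_six ('scene', 'side') [ 0.4567 -0.0263 -0.1115] 0.079
block_six ('scene',) [ 0.4576 -0.0272 -0.1173] 0.03
block_six ('side',) [ 0.4562 -0.0256 -0.1104] 0.033
block_many ('scene', 'side') [ 0.384   0.3254 -0.2143] 0.114
block_many ('scene',) [ 0.384   0.3251 -0.195 ] 0.043
block_many ('side',) [ 0.3841  0.3263 -0.2254] 0.066
block_slots ('scene', 'side') [ 0.6286  0.1916 -0.0405] 0.098
block_slots ('scene',) [ 0.6287  0.1914 -0.0409] 0.029
block_slots ('side',) [ 0.6279  0.1908 -0.0788] 0.062
block_one ('scene', 'side') [ 0.6449 -0.1952 -0.1178] 0.128
block_one ('scene',) [ 0.6451 -0.1955 -0.144 ] 0.033
block_one ('side',) [ 0.6449 -0.1942  0.0535] 0.07
unit_six ('scene', 'side') [ 0.6352  0.2021 -0.0608] 0.129
unit_six ('scene',) [ 0.6325  0.2031 -0.0694] 0.053
unit_six ('side',) [ 0.6392  0.2026 -0.0532] 0.052
unit_many ('scene', 'side') [ 0.6454 -0.1996 -0.1436] 0.128
unit_many ('scene',) [ 0.6423 -0.1987 -0.1574] 0.049
unit_many ('side',) [ 0.6489 -0.1995 -0.1381] 0.055
unit_slots ('scene', 'side') [ 0.4547 -0.024  -0.0575] 0.092
unit_slots ('scene',) [ 0.4535 -0.0238 -0.0563] 0.043
unit_slots ('side',) [ 0.4578 -0.0232 -0.0438] 0.035
unit_one ('scene', 'side') [ 0.3897  0.3306 -0.181 ] 0.114
unit_one ('scene',) [ 0.387   0.3303 -0.1666] 0.05
unit_one ('side',) [ 0.3907  0.3313 -0.1881] 0.052
park ('scene', 'side') [ 0.3843 -0.2869  0.0456] 0.145
park ('scene',) [ 0.3854 -0.2872  0.0523] 0.077
park ('side',) [ 0.3829 -0.2878  0.0558] 0.061
```

View pics/ov_scene.png

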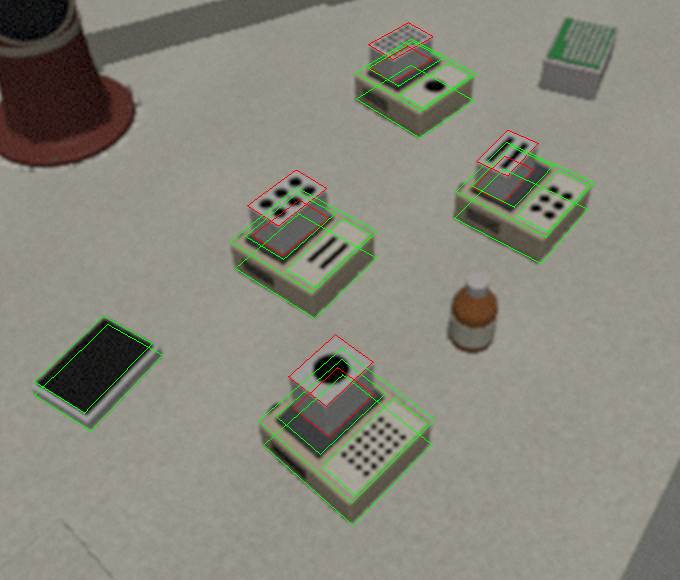

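View pics/ov_side.png

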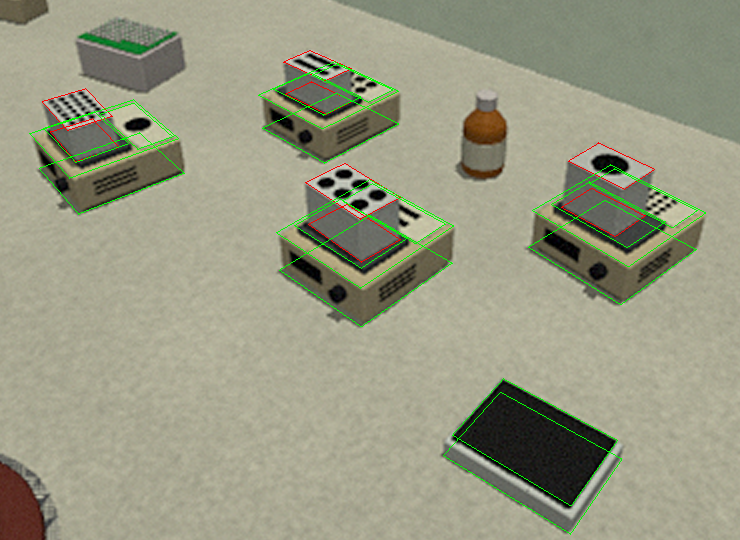

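Run:
```python
from h import *
s=manip.state(); M=quatR(s["tool_rot"]); print(np.round(M,3)); print("yaw of tool y",np.arctan2(M[1,1],M[0,1]))
K,T=camT("wrist",s); print(unproj([[278,211],[278,300],[278,100]],.06,K,T).round(3), s["tool_pos"])
```

```text
[[ 0.     0.349  0.937]
 [ 0.     0.937 -0.349]
 [-1.     0.    -0.   ]]
yaw of tool y 1.2140119730545833
[[0.239 0.577 0.06 ]
 [0.331 0.543 0.06 ]
 [0.143 0.613 0.06 ]] [0.21828243 0.58563086 0.23131316]
```

Call:
{"name": "send_rows", "arguments": {
  "motion": [
    [[1.5,-2.1,0,0,0,-0.116],[1.5,-2.1,0,0,0,-0.116],[1.5,-2.1,0,0,0,-0.116],[1.5,-2.1,0,0,0,-0.116],[1.5,-2.1,0,0,0,-0.116],[1.5,-2.1,0,0,0,-0.116],[1.5,-2.1,0,0,0,-0.116],[1.5,-2.1,0,0,0,-0.116],[1.5,-2.1,0,0,0,-0.116],[1.5,-2.1,0,0,0,-0.116],[1.5,-2.1,0,0,0,-0.116],[1.5,-2.1,0,0,0,-0.116]]
  ],
  "fingers": 0
}}

```text
time: 3.25
tool_pos: [0.3989, 0.3326, 0.2315]
tool_rot: [0.452, 0.544, 0.452, -0.544]
contact_force: [0.2, 0.1, 0.5]
gripper_width: 1.001
```

Call:
{"name": "send_rows", "arguments": {
  "motion": [
    [[0,0,0,0,0,0],[0,0,0,0,0,0],[0,0,0,0,0,0]]
  ]
}}

```text
time: 3.5
tool_pos: [0.3981, 0.3339, 0.2313]
tool_rot: [0.454, 0.542, 0.454, -0.542]
contact_force: [-1.4, -0.4, 0.1]
gripper_width: 0.999
```

```bash
cat >> h.py <<'E'
def wlook(tag):
    s=manip.state(); im=manip.grab_frame("wrist"); cv2.imwrite(f"pics/{tag}.png",im[:,:,::-1]); pickle.dump((s,im),open(f"pics/{tag}.pkl","wb"))
    M=quatR(s["tool_rot"]); print("t",round(s["time"],2),"tcp",np.round(s["tool_pos"],4),"yaw",round(np.arctan2(M[1,1],M[0,1]),4),"tilt",np.round(M[:2,0],4),"w",round(s["gripper_width"],3),"F",np.round(s["contact_force"],1))
    return s,im
E
python3 -c "
from h import *
wlook('w_unit_one')"
```

```text
t 3.5 tcp [0.3981 0.3339 0.2313] yaw -0.1771 tilt [-0.0002  0.0004] w 0.999 F [-1.4 -0.4  0.1]
```

View pics/w_unit_one.png

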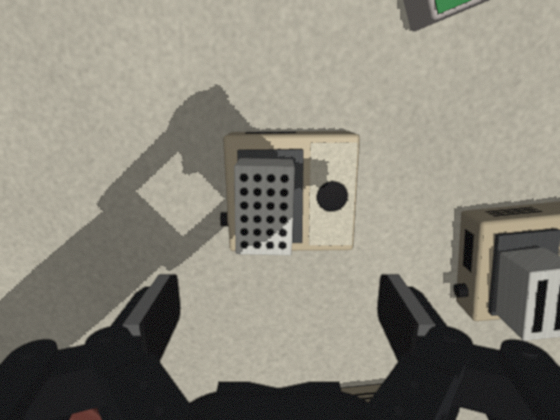

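```bash
cat >> h.py <<'E'
def iou_fit(fn,tgt,KM,x0):
    def f(v):
        m=fillm([proj(P,*KM) for P in fn(v)]); return 1-np.sum(m&tgt)/np.sum(m|tgt)
    x0=np.array(x0)
    for d in ((.005,.1),(.002,.03)):
        r=minimize(f,x0,method="Nelder-Mead",options=dict(initial_simplex=x0+np.array([[0,0,0],[d[0],0,0],[0,d[0],0],[0,0,d[1]]]),maxiter=80,xatol=1e-4,fatol=1e-4)); x0=r.x
    return r.x,r.fun
def pmask(n,near,KM,boxpts):
    # trace, choose the candidate that overlaps the predicted region best
    t=manip.trace(n,"wrist"); best=None
    pm=fillm([proj(P,*KM) for P in boxpts],1)
    for a in t:
        v=np.sum(a["region"]&(pm>0))/np.sum(a["region"]|(pm>0))
        if best is None or v>best[0]: best=(v,a["region"],a["confidence"])
    return best
def marks(im,poly,thr,amin):
    g=cv2.cvtColor(im,cv2.COLOR_RGB2GRAY); m=np.zeros(g.shape,np.uint8); cv2.fillConvexPoly(m,np.int32(np.round(poly)),1)
    g4=cv2.resize(g,None,fx=4,fy=4,interpolation=cv2.INTER_CUBIC); m4=cv2.resize(m,None,fx=4,fy=4,interpolation=cv2.INTER_NEAREST)
    n,l,st,ce=cv2.connectedComponentsWithStats(((g4<thr)&(m4>0)).astype(np.uint8))
    k=[i for i in range(1,n) if st[i,4]>amin*16]
    return (ce[k]+.5)/4-.5, st[k,4]/16
def wfit(tag,unit,block,bz=.056,uest=None,best=None,show=True):
    s,im=wlook(tag); KM=camT("wrist",s); est=pickle.load(open("est.pkl","rb")); out={}
    if block:
        b0=best if best is not None else est[block]
        q=pmask(block,None,KM,[place(corners(bbox(block)),*b0,z=bz)])
        if q and q[0]>.3:
            x,e=iou_fit(lambda v:[place(corners(bbox(block)),*v,z=bz)],up(q[1]),KM,b0); out[block]=x
            print(block,"iou",np.round(x,4),round(e,3),"conf",round(q[2],2))
        else: print(block,"no mask",q and q[0])
        x=out.get(block,b0); a,b,c=BL[block]
        top=place(np.array([[-a,-b,2*c],[a,-b,2*c],[a,b,2*c],[-a,b,2*c]])/2e3*[.94,.94,1],*x,z=bz)
        ce,ar=marks(im,proj(top,*KM),60,8)
        if len(ce):
            W=unproj(ce,bz+c/1000,*KM)[:,:2]; 
            print("  marks",len(ce),"mean",np.round(W.mean(0),4),end=" ")
            if len(ce)>3:
                u,sv,vt=np.linalg.svd(W-W.mean(0)); d=vt[0]; yaw=np.arctan2(d[1],d[0])-np.pi/2; yaw=(yaw+np.pi/2)%np.pi-np.pi/2; print("yaw",round(yaw,4),"sv",np.round(sv,4),end="")
            print("areas",np.round(ar).astype(int)[:8])
    if unit:
        u0=uest if uest is not None else est[unit]
        if unit=="park": mod=[(-42.5,42.5,-57.5,57.5,0,22),(-37.5,37.5,-52.5,52.5,22,24)]
        else: mod=[HOUS,PAD]
        q=pmask(unit,None,KM,[place(corners(m),*u0) for m in mod])
        if q and q[0]>.3:
            B=[place(corners(bbox(block)),*out.get(block,b0),z=bz)] if block else []
            t=q[1].copy()
            if B: t|=fillm([proj(B[0],*KM)],1)>0
            x,e=iou_fit(lambda v:[place(corners(m),*v) for m in mod]+B,up(t),KM,u0); out[unit]=x
            print(unit,"iou",np.round(x,4),round(e,3),"conf",round(q[2],2))
        else: print(unit,"no mask",q and q[0])
        if unit!="park":
            x=out.get(unit,u0)
            sg=place(np.array([[40,-50,48],[80,-50,48],[80,50,48],[40,50,48]])/1e3,*x)
            ce,ar=marks(im,proj(sg,*KM),60,8)
            if len(ce):
                W=unproj(ce,.048,*KM)[:,:2]; print("  sign marks",len(ce),"mean",np.round(W.mean(0),4),"pred",np.round(place(np.array([[.06,0,.048]]),*x)[0,:2],4),end=" ")
                if len(ce)>3:
                    vt=np.linalg.svd(W-W.mean(0))[2]; d=vt[0]; yaw=np.arctan2(d[1],d[0])-np.pi/2; print("yaw",round((yaw+np.pi/2)%np.pi-np.pi/2,4),end="")
                print()
    if show:
        im2=cv2.resize(im[:,:,::-1],None,fx=3,fy=3,interpolation=cv2.INTER_CUBIC); cs=[]
        def poly(b,z,v,z0,col):
            p=proj(place(np.array([[b[0],b[2],z],[b[1],b[2],z],[b[1],b[3],z],[b[0],b[3],z]])/1e3,*v,z=z0),*KM); cs.append(p)
            cv2.polylines(im2,[np.int32(np.round((p+.5)*3*16))],True,col,1,shift=4)
        for n,v in out.items():
            if n in BL: poly(bbox(n),0,v,bz,(0,0,255)); poly(bbox(n),BL[n][2],v,bz,(0,0,255))
            elif n=="park": poly((-42.5,42.5,-57.5,57.5),0,v,0,(0,255,0)); poly((-37.5,37.5,-52.5,52.5),24,v,0,(0,255,0))
            else: poly(HOUS,48,v,0,(0,255,0)); poly(PAD,56,v,0,(0,255,0)); poly((38,82,-52,52),48,v,0,(255,255,0))
        if cs:
            c=np.vstack(cs); lo=np.maximum(np.int32(c.min(0)*3)-25,0); hi=np.int32(c.max(0)*3)+25
            cv2.imwrite(f"pics/{tag}_ov.png",im2[lo[1]:hi[1],lo[0]:hi[0]][:600,:800])
    return out
E
python3 -c "
from h import *
wfit('w1','unit_one','block_many')"
```

```text
t 3.55 tcp [0.3979 0.3342 0.2314] yaw -0.1764 tilt [-0.0001  0.0004] w 1.0 F [ 0.4  0.5 -0.2]
block_many iou [ 0.3838  0.3247 -0.2031] 0.035 conf 0.98
  marks 24 mean [0.3836 0.3244] yaw -0.2033 sv [0.1006 0.0615]areas [48 47 46 46 45 46 46 45]
unit_one iou [ 0.3888  0.3245 -0.1666] 0.029 conf 0.66
  sign marks 1 mean [0.4485 0.3145] pred [0.448  0.3146]
```

View pics/w1_ov.png

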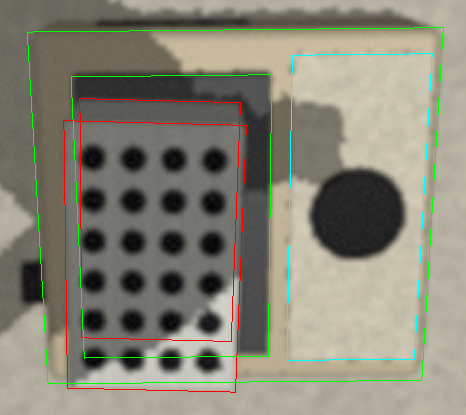

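Unit_one and block_many fit well: the overlay edges match, with the disc at about (332,196) and the block grid centred near (265,210). I'll grasp block_many.

Call:
{"name": "send_rows", "arguments": {
  "motion": [
    [[-0.36,-0.25,-1.5,0,0,-0.007],[-0.36,-0.25,-1.5,0,0,-0.007],[-0.36,-0.24,-1.5,0,0,-0.007],[-0.35,-0.24,-1.5,0,0,-0.006],[0,0,-1.5,0,0,0],[0,0,-1.5,0,0,0],[0,0,-1.5,0,0,0],[0,0,-1.5,0,0,0],[0,0,-1.5,0,0,0],[0,0,-1.5,0,0,0],[0,0,-1.5,0,0,0],[0,0,-0.7,0,0,0]]
  ]
}}

```text
time: 4.7
tool_pos: [0.3824, 0.3237, 0.0572]
tool_rot: [-0.446, -0.547, -0.447, 0.549]
contact_force: [0.0, -0.3, -0.1]
gripper_width: 0.998
```

Call:
{"name": "send_rows", "arguments": {
  "motion": [
    [[0,0,0,0,0,0],[0,0,0,0,0,0]]
  ]
}}

```text
time: 4.87
tool_pos: [0.3837, 0.3241, 0.0593]
tool_rot: [-0.446, -0.548, -0.446, 0.549]
contact_force: [0.5, -0.3, -0.6]
gripper_width: 0.996
```

```bash
python3 -c "
from h import *
wlook('g1')
im=manip.grab_frame('side');cv2.imwrite('pics/g1s.png',cv2.resize(im[100:260,40:260,::-1],None,fx=3,fy=3))"
```

```text
t 4.87 tcp [0.3837 0.3241 0.0593] yaw -0.2041 tilt [-0.0005 -0.0002] w 0.996 F [ 0.5 -0.3 -0.6]
```

View pics/g1.png

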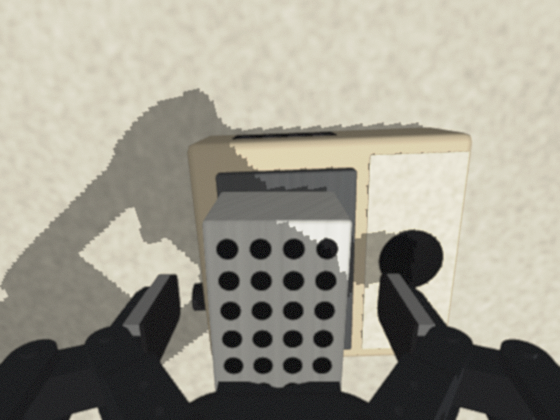

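View pics/g1s.png

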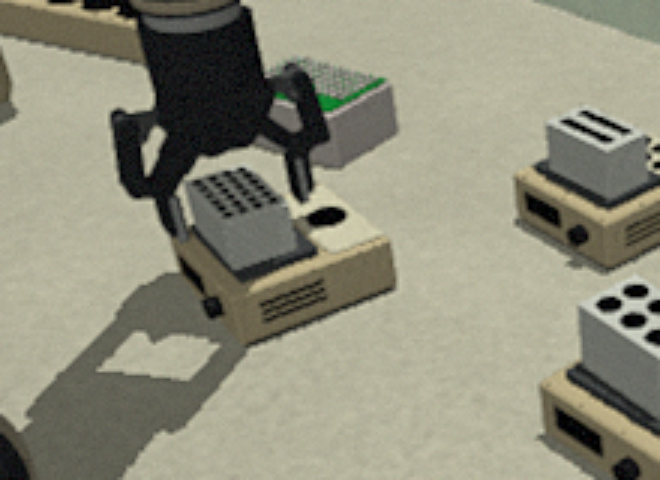

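The block sits centred between the open fingers at columns 205–350, midway between finger columns 178 and 380. Closing now.

Call:
{"name": "send_rows", "arguments": {
  "motion": [
    [[0,0,0,0,0,0],[0,0,0,0,0,0],[0,0,0,0,0,0],[0,0,0,0,0,0],[0,0,0,0,0,0],[0,0,0,0,0,0]]
  ],
  "fingers": 1
}}

```text
time: 5.47
tool_pos: [0.3845, 0.3243, 0.0603]
tool_rot: [0.446, 0.549, 0.446, -0.548]
contact_force: [-0.7, -0.0, 6.0]
gripper_width: 0.574
```

```bash
python3 -c "
from h import *
wlook('g1b')"
```

```text
t 5.47 tcp [0.3845 0.3243 0.0603] yaw -0.2051 tilt [0.0011 0.001 ] w 0.574 F [-0.7 -0.   6. ]
```

View pics/g1b.png

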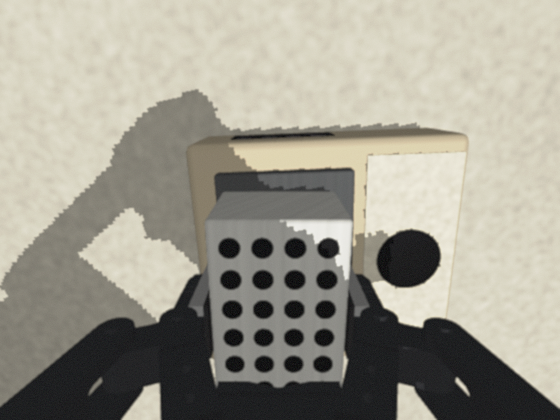

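Gripped, with width 0.574 × 85 ≈ 49 mm. Lifting and heading for the park.

Call:
{"name": "send_rows", "arguments": {
  "motion": [
    [[0,0,0.8,0,0,0],[0,0,1.5,0,0,0],[0,0,2.2,0,0,0],[0,0,2.5,0,0,0],[0,0,2.5,0,0,0],[0,-1,2.5,0,0,0],[0,-2,2.0,0,0,0.014],[0,-3,1.5,0,0,0.014],[0,-3.4,0.7,0,0,0.014],[0,-3.4,0,0,0,0.014],[0,-3.4,0,0,0,0.014],[0,-3.4,0,0,0,0.014]]
  ]
}}

```text
time: 6.52
tool_pos: [0.3828, 0.1263, 0.2203]
tool_rot: [-0.469, -0.528, -0.469, 0.53]
contact_force: [1.3, -1.0, -3.8]
gripper_width: 0.577
```

Call:
{"name": "send_rows", "arguments": {
  "motion": [
    [[0,-3.4,0,0,0,0.014],[0,-3.4,0,0,0,0.014],[0,-3.4,0,0,0,0.014],[0,-3.4,0,0,0,0.014],[0,-3.4,0,0,0,0.014],[0,-3.4,0,0,0,0.014],[0,-3.4,0,0,0,0.014],[0,-3.4,0,0,0,0.014],[0,-3.4,0,0,0,0.014],[0,-3.4,0,0,0,0.014],[0,-3.4,0,0,0,0.014],[0,-2.1,0,0,0,0.014]]
  ]
}}

```text
time: 7.52
tool_pos: [0.3826, -0.2696, 0.2199]
tool_rot: [0.51, 0.488, 0.512, -0.489]
contact_force: [-0.0, 0.1, -3.2]
gripper_width: 0.579
```

Call:
{"name": "send_rows", "arguments": {
  "motion": [
    [[0,-0.8,0,0,0,0],[0,0,0,0,0,0],[0,0,0,0,0,0]]
  ]
}}

```text
time: 7.77
tool_pos: [0.3835, -0.2743, 0.2203]
tool_rot: [0.511, 0.488, 0.512, -0.488]
contact_force: [-0.6, 0.3, -3.0]
gripper_width: 0.575
```

```bash
python3 -c "
from h import *
wfit('w2','park',None)"
```

```text
t 7.77 tcp [ 0.3835 -0.2743  0.2203] yaw 0.0464 tilt [-0.0015  0.0022] w 0.575 F [-0.6  0.3 -3. ]
park iou [ 0.3835 -0.2854  0.046 ] 0.488 conf 0.72
```

View pics/w2.png

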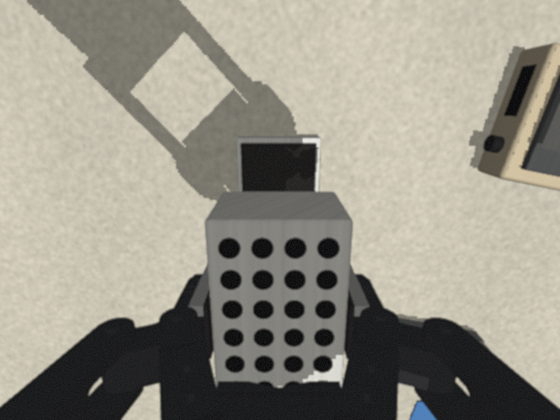

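View pics/w2_ov.png

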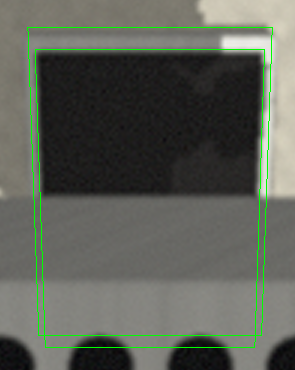

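Call:
{"name": "send_rows", "arguments": {
  "motion": [
    [[0,-0.4,-1.5,0,0,0],[0,-0.4,-2,0,0,0],[0,-0.4,-2,0,0,0],[0,0,-2,0,0,0],[0,0,-2,0,0,0],[0,0,-2,0,0,0],[0,0,-2,0,0,0],[0,0,-2,0,0,0],[0,0,-1.5,0,0,0],[0,0,-1.0,0,0,0],[0,0,-0.5,0,0,0],[0,0,-0.2,0,0,0]]
  ]
}}

```text
time: 8.87
tool_pos: [0.384, -0.2863, 0.0338]
tool_rot: [0.512, 0.488, 0.512, -0.488]
contact_force: [-0.4, 0.1, -2.7]
gripper_width: 0.579
```

Call:
{"name": "send_rows", "arguments": {
  "motion": [
    [[0,0,-0.1,0,0,0],[0,0,-0.1,0,0,0],[0,0,-0.1,0,0,0],[0,0,-0.1,0,0,0],[0,0,0,0,0,0]]
  ]
}}

```text
time: 9.28
tool_pos: [0.3842, -0.2874, 0.0307]
tool_rot: [0.512, 0.488, 0.511, -0.488]
contact_force: [0.0, 0.3, -4.6]
gripper_width: 0.573
```

Call:
{"name": "send_rows", "arguments": {
  "motion": [
    [[0,0,-0.1,0,0,0],[0,0,-0.1,0,0,0],[0,0,0,0,0,0]]
  ]
}}

```text
time: 9.53
tool_pos: [0.384, -0.2873, 0.0283]
tool_rot: [0.512, 0.488, 0.512, -0.488]
contact_force: [0.7, -0.5, -3.2]
gripper_width: 0.579
```

Call:
{"name": "send_rows", "arguments": {
  "motion": [
    [[0,0,-0.1,0,0,0],[0,0,0,0,0,0]]
  ]
}}

```text
time: 9.7
tool_pos: [0.384, -0.2873, 0.0282]
tool_rot: [0.511, 0.488, 0.512, -0.488]
contact_force: [-3.6, 2.4, 3.8]
gripper_width: 0.577
```

Contact felt (Fz went from −3 to +3.8 N). Releasing and going to look at unit_many.

Call:
{"name": "send_rows", "arguments": {
  "motion": [
    [[0,0,0,0,0,0],[0,0,0,0,0,0],[0,0,0,0,0,0],[0,0,0,0,0,0],[0,0,0,0,0,0],[0,0,1.5,0,0,0],[0,0,2.5,0,0,0],[0,0,3,0,0,0],[0,0,3,0,0,0],[0,0,3,0,0,0],[0,0,3,0,0,0],[0,0,2.2,0,0,0]]
  ],
  "fingers": 0
}}

```text
time: 10.7
tool_pos: [0.3845, -0.2877, 0.2125]
tool_rot: [0.513, 0.488, 0.51, -0.488]
contact_force: [0.5, 0.3, -0.2]
gripper_width: 1.0
```

Call:
{"name": "send_rows", "arguments": {
  "motion": [
    [[2.3,0.8,0.2,0,0,-0.016],[2.3,0.8,0.2,0,0,-0.016],[2.3,0.8,0.2,0,0,-0.016],[2.3,0.8,0.2,0,0,-0.016],[2.3,0.8,0.2,0,0,-0.016],[2.3,0.8,0.2,0,0,-0.016],[2.3,0.8,0.2,0,0,-0.016],[2.3,0.8,0.2,0,0,-0.016],[2.3,0.8,0,0,0,-0.016],[2.3,0.8,0,0,0,-0.016],[2.3,0.8,0,0,0,-0.016],[1.3,0.4,0,0,0,-0.016]]
  ]
}}

```text
time: 11.7
tool_pos: [0.6518, -0.194, 0.2248]
tool_rot: [0.463, 0.535, 0.463, -0.535]
contact_force: [0.2, 0.4, -0.3]
gripper_width: 0.999
```

Call:
{"name": "send_rows", "arguments": {
  "motion": [
    [[0,0,0,0,0,0],[0,0,0,0,0,0],[0,0,0,0,0,0]]
  ]
}}

```text
time: 11.95
tool_pos: [0.6493, -0.1954, 0.225]
tool_rot: [-0.462, -0.535, -0.463, 0.535]
contact_force: [-0.1, 0.1, 0.4]
gripper_width: 1.004
```

```bash
python3 -c "
from h import *
wfit('w3','unit_many','block_one')"
```

```text
t 11.95 tcp [ 0.6493 -0.1954  0.225 ] yaw -0.1449 tilt [-0.0009  0.    ] w 1.004 F [-0.1  0.1  0.4]
block_one iou [ 0.6431 -0.1948 -0.1451] 0.013 conf 0.58
  marks 1 mean [ 0.643  -0.1946] areas [1496]
unit_many iou [ 0.6432 -0.2025 -0.1512] 0.033 conf 0.58
  sign marks 24 mean [ 0.7032 -0.2114] pred [ 0.7025 -0.2115] yaw -0.1435
```

View pics/w3_ov.png

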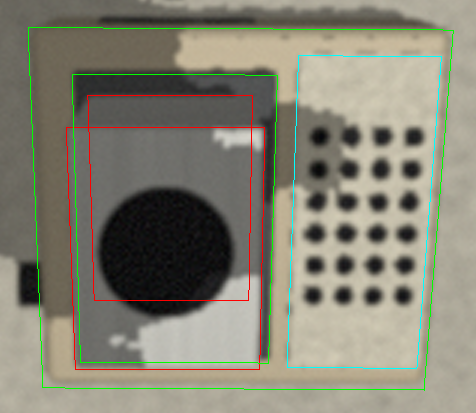

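Call:
{"name": "send_rows", "arguments": {
  "motion": [
    [[-0.21,0.03,-1.5,0,0,0],[-0.21,0.02,-1.5,0,0,0],[-0.21,0.02,-1.5,0,0,0],[0,0,-1.5,0,0,0],[0,0,-1.5,0,0,0],[0,0,-1.5,0,0,0],[0,0,-1.5,0,0,0],[0,0,-1.5,0,0,0],[0,0,-1.5,0,0,0],[0,0,-1.5,0,0,0],[0,0,-1.0,0,0,0],[0,0,-0.4,0,0,0]]
  ]
}}

```text
time: 13.1
tool_pos: [0.6425, -0.1939, 0.0584]
tool_rot: [-0.461, -0.534, -0.464, 0.535]
contact_force: [-0.7, 0.6, 0.1]
gripper_width: 0.998
```

Call:
{"name": "send_rows", "arguments": {
  "motion": [
    [[0,0,0,0,0,0],[0,0,0,0,0,0]]
  ]
}}

```text
time: 13.27
tool_pos: [0.644, -0.1946, 0.0616]
tool_rot: [0.463, 0.535, 0.462, -0.535]
contact_force: [1.1, -0.9, 0.7]
gripper_width: 1.0
```

Call:
{"name": "send_rows", "arguments": {
  "motion": [
    [[0,0,0,0,0,0],[0,0,0,0,0,0],[0,0,0,0,0,0],[0,0,0,0,0,0],[0,0,0,0,0,0],[0,0,0,0,0,0]]
  ],
  "fingers": 1
}}

```text
time: 13.77
tool_pos: [0.6443, -0.1948, 0.0627]
tool_rot: [0.463, 0.535, 0.462, -0.535]
contact_force: [-0.8, -0.2, 6.7]
gripper_width: 0.58
```

```bash
python3 -c "
from h import *
wlook('g3')"
```

```text
t 13.77 tcp [ 0.6443 -0.1948  0.0627] yaw -0.145 tilt [ 0.0015 -0.0007] w 0.58 F [-0.8 -0.2  6.7]
```

View pics/g3.png

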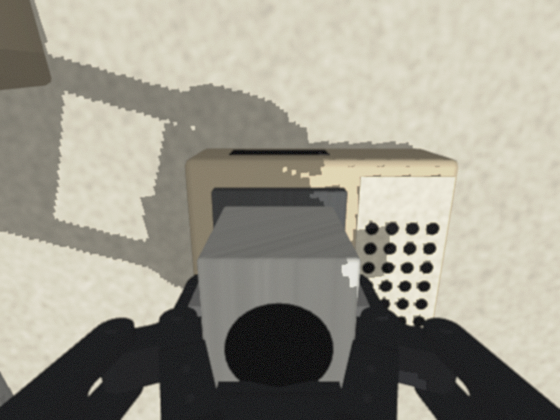

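Call:
{"name": "send_rows", "arguments": {
  "motion": [
    [[0,0,0.8,0,0,0],[0,0,1.5,0,0,0],[0,0,2.2,0,0,0],[0,0,2.5,0,0,0],[0,0,2.5,0,0,0],[0,0,2.5,0,0,0],[-0.7,1.4,2.5,0,0,0],[-1.5,3.05,1.5,0,0,-0.002],[-1.5,3.05,1.0,0,0,-0.002],[-1.5,3.05,0,0,0,-0.002],[-1.5,3.05,0,0,0,-0.002],[-1.5,3.05,0,0,0,-0.002]]
  ]
}}

```text
time: 14.82
tool_pos: [0.5605, -0.0266, 0.2318]
tool_rot: [0.46, 0.537, 0.46, -0.537]
contact_force: [-0.2, 0.2, -3.7]
gripper_width: 0.58
```

Call:
{"name": "send_rows", "arguments": {
  "motion": [
    [[-1.5,3.05,0,0,0,-0.002],[-1.5,3.05,0,0,0,-0.002],[-1.5,3.05,0,0,0,-0.002],[-1.5,3.05,0,0,0,-0.002],[-1.5,3.05,0,0,0,-0.002],[-1.5,3.05,0,0,0,-0.002],[-1.5,3.05,0,0,0,0],[-1.5,3.05,0,0,0,0],[-1.5,3.05,0,0,0,0],[-1.5,3.05,0,0,0,0],[-1.5,3.05,0,0,0,0],[-0.8,1.7,0,0,0,0]]
  ]
}}

```text
time: 15.82
tool_pos: [0.3864, 0.3269, 0.2316]
tool_rot: [0.457, 0.539, 0.458, -0.539]
contact_force: [0.0, -0.5, -3.1]
gripper_width: 0.573
```

Call:
{"name": "send_rows", "arguments": {
  "motion": [
    [[0,0,0,0,0,0],[0,0,0,0,0,0],[0,0,0,0,0,0],[0,0,0,0,0,0]]
  ]
}}

```text
time: 16.15
tool_pos: [0.389, 0.3237, 0.2313]
tool_rot: [-0.456, -0.54, -0.456, 0.54]
contact_force: [-0.5, 0.1, -3.7]
gripper_width: 0.579
```

```bash
python3 -c "
from h import *
wlook('w4')"
```

```text
t 16.15 tcp [0.389  0.3237 0.2313] yaw -0.1682 tilt [ 0.     -0.0003] w 0.579 F [-0.5  0.1 -3.7]
```

View pics/w4.png

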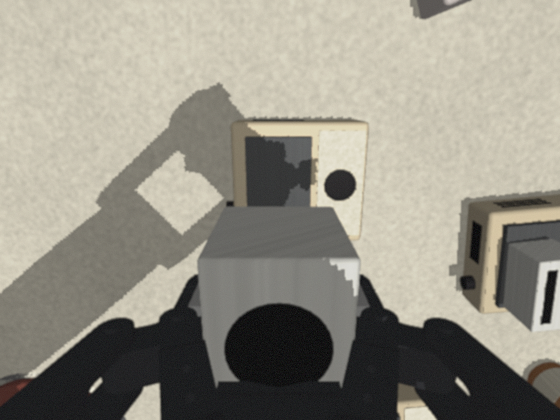

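Call:
{"name": "send_rows", "arguments": {
  "motion": [
    [[0,0.05,-1.5,0,0,0],[0,0,-2,0,0,0],[0,0,-2,0,0,0],[0,0,-2,0,0,0],[0,0,-2,0,0,0],[0,0,-2,0,0,0],[0,0,-2,0,0,0],[0,0,-1.5,0,0,0],[0,0,-0.8,0,0,0],[0,0,-0.4,0,0,0],[0,0,-0.2,0,0,0],[0,0,0,0,0,0]]
  ]
}}

```text
time: 17.2
tool_pos: [0.3893, 0.325, 0.0678]
tool_rot: [0.456, 0.54, 0.456, -0.54]
contact_force: [0.1, 0.4, -3.1]
gripper_width: 0.578
```

Call:
{"name": "send_rows", "arguments": {
  "motion": [
    [[0,0,-0.1,0,0,0],[0,0,-0.1,0,0,0],[0,0,0,0,0,0]]
  ]
}}

```text
time: 17.45
tool_pos: [0.3891, 0.3253, 0.066]
tool_rot: [0.457, 0.54, 0.457, -0.539]
contact_force: [-1.1, -0.4, -3.0]
gripper_width: 0.58
```

Call:
{"name": "send_rows", "arguments": {
  "motion": [
    [[0,0,-0.1,0,0,0],[0,0,-0.1,0,0,0],[0,0,-0.1,0,0,0],[0,0,0,0,0,0]]
  ]
}}

```text
time: 17.78
tool_pos: [0.3889, 0.3252, 0.0626]
tool_rot: [0.457, 0.54, 0.457, -0.54]
contact_force: [-1.1, -0.8, -1.8]
gripper_width: 0.577
```

Call:
{"name": "send_rows", "arguments": {
  "motion": [
    [[0,0,-0.1,0,0,0],[0,0,0,0,0,0]]
  ]
}}

```text
time: 17.95
tool_pos: [0.3889, 0.3252, 0.0626]
tool_rot: [-0.457, -0.54, -0.457, 0.54]
contact_force: [-3.5, -2.9, 5.5]
gripper_width: 0.58
```

Call:
{"name": "send_rows", "arguments": {
  "motion": [
    [[0,0,0,0,0,0],[0,0,0,0,0,0],[0,0,0,0,0,0],[0,0,0,0,0,0],[0,0,0,0,0,0],[0,0,1.5,0,0,0],[0,0,2.5,0,0,0],[0,0,3,0,0,0],[0,0,3,0,0,0],[0,0,3,0,0,0],[0,0,2.5,0,0,0],[0,0,1.5,0,0,0]]
  ],
  "fingers": 0
}}

```text
time: 18.95
tool_pos: [0.3898, 0.3257, 0.2352]
tool_rot: [0.457, 0.542, 0.456, -0.538]
contact_force: [0.6, 0.2, -0.7]
gripper_width: 0.999
```

Call:
{"name": "send_rows", "arguments": {
  "motion": [
    [[0,0,0,0,0,0],[0,0,0,0,0,0]]
  ]
}}

```text
time: 19.12
tool_pos: [0.3891, 0.3252, 0.2318]
tool_rot: [0.457, 0.541, 0.456, -0.539]
contact_force: [-0.0, 1.0, 0.0]
gripper_width: 1.0
```

```bash
python3 -c "
from h import *
wfit('w5','unit_one','block_one',uest=(.389,.3245,-.167),best=(.389,.3245,-.167))"
```

```text
t 19.12 tcp [0.3891 0.3252 0.2318] yaw -0.1671 tilt [0.0015 0.0009] w 1.0 F [-0.  1.  0.]
block_one iou [ 0.3893  0.3251 -0.1774] 0.022 conf 0.86
  marks 1 mean [0.3892 0.325 ] areas [1443]
unit_one iou [ 0.3886  0.3251 -0.1739] 0.034 conf 0.97
  sign marks 1 mean [0.4486 0.3144] pred [0.4477 0.3147]
```

View pics/w5_ov.png

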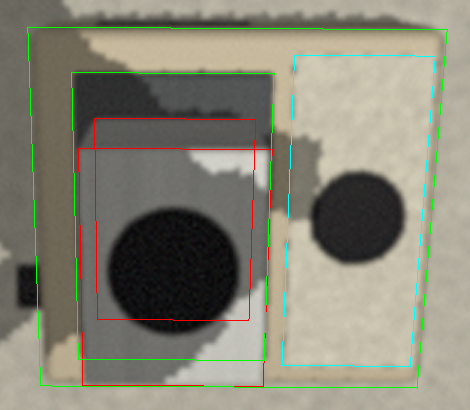

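Block_one is centred on unit_one to under 1 mm. Back to the park for block_many.

Call:
{"name": "send_rows", "arguments": {
  "motion": [
    [[0,-2.0,0,0,0,0.012],[0,-3.4,0,0,0,0.012],[0,-3.4,0,0,0,0.012],[0,-3.4,0,0,0,0.012],[0,-3.4,0,0,0,0.012],[0,-3.4,0,0,0,0.012],[0,-3.4,0,0,0,0.012],[0,-3.4,0,0,0,0.012],[0,-3.4,0,0,0,0.012],[0,-3.4,0,0,0,0.012],[0,-3.4,0,0,0,0.012],[0,-3.4,0,0,0,0.012]]
  ]
}}

```text
time: 20.27
tool_pos: [0.3876, -0.0704, 0.2295]
tool_rot: [-0.494, -0.505, -0.495, 0.506]
contact_force: [0.9, -1.1, -0.1]
gripper_width: 1.002
```

Call:
{"name": "send_rows", "arguments": {
  "motion": [
    [[-0.2,-3.4,0,0,0,0.012],[-0.2,-3.4,0,0,0,0.012],[-0.1,-3.4,-0.5,0,0,0.012],[0,-3.4,-1,0,0,0.012],[0,-3.4,-1,0,0,0.011],[0,-3.4,-1,0,0,0.01],[0,-1.4,-0.5,0,0,0],[0,0,0,0,0,0],[0,0,0,0,0,0],[0,0,0,0,0,0]]
  ]
}}

```text
time: 21.1
tool_pos: [0.3834, -0.286, 0.1904]
tool_rot: [0.511, 0.488, 0.512, -0.488]
contact_force: [-0.1, -0.0, 0.5]
gripper_width: 1.001
```

```bash
python3 -c "
from h import *
wfit('w6','park','block_many',bz=.024,best=(.384,-.287,.046))"
```

```text
t 21.1 tcp [ 0.3834 -0.286   0.1904] yaw 0.0463 tilt [-0.0011  0.0016] w 1.001 F [-0.1 -0.   0.5]
block_many iou [ 0.3845 -0.2881  0.0442] 0.056 conf 0.9
  marks 24 mean [ 0.3843 -0.2873] yaw 0.0462 sv [0.1005 0.0616]areas [53 53 52 53 53 50 52 51]
park iou [ 0.3836 -0.2864  0.0462] 0.033 conf 0.73
```

View pics/w6_ov.png

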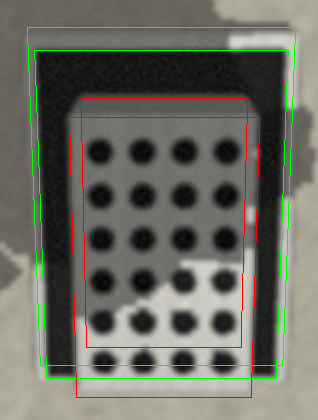

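Call:
{"name": "send_rows", "arguments": {
  "motion": [
    [[0.05,-0.1,-1.5,0,0,0],[0.03,-0.03,-1.5,0,0,0],[0,0,-1.5,0,0,0],[0,0,-1.5,0,0,0],[0,0,-1.5,0,0,0],[0,0,-1.5,0,0,0],[0,0,-1.5,0,0,0],[0,0,-1.5,0,0,0],[0,0,-1.5,0,0,0],[0,0,-1.5,0,0,0],[0,0,-0.8,0,0,0],[0,0,-0.3,0,0,0]]
  ]
}}

```text
time: 22.25
tool_pos: [0.384, -0.287, 0.0291]
tool_rot: [0.511, 0.488, 0.512, -0.488]
contact_force: [-0.2, -0.1, -0.3]
gripper_width: 1.0
```

Call:
{"name": "send_rows", "arguments": {
  "motion": [
    [[0,0,0,0,0,0],[0,0,0,0,0,0]]
  ]
}}

```text
time: 22.42
tool_pos: [0.385, -0.2885, 0.0311]
tool_rot: [0.512, 0.488, 0.511, -0.488]
contact_force: [0.3, -0.1, 0.1]
gripper_width: 1.001
```

Call:
{"name": "send_rows", "arguments": {
  "motion": [
    [[0,0,0,0,0,0],[0,0,0,0,0,0],[0,0,0,0,0,0],[0,0,0,0,0,0],[0,0,0,0,0,0],[0,0,0,0,0,0]]
  ],
  "fingers": 1
}}

```text
time: 22.92
tool_pos: [0.385, -0.289, 0.0314]
tool_rot: [0.512, 0.488, 0.511, -0.488]
contact_force: [-1.9, 0.2, 6.2]
gripper_width: 0.577
```

```bash
python3 -c "
from h import *
wlook('g6')"
```

```text
t 22.92 tcp [ 0.385  -0.289   0.0314] yaw 0.046 tilt [ 0.0009 -0.0013] w 0.577 F [-1.9  0.2  6.2]
```

```bash
python3 -c "
from h import *
for tag,bot in (('g1b',.056),('g6',.024)):
    s,im=pickle.load(open(f'pics/{tag}.pkl','rb')); KM=camT('wrist',s)
    M=quatR(s['tool_rot'])
    ce,ar=marks(im,np.array([[212,225],[348,225],[340,350],[220,350]]),60,50)
    W=unproj(ce,bot+.04,*KM)-s['tool_pos']; L=W@M
    o=np.argsort(L[:,2]); L=L[o]
    print(tag,len(L)); print(np.round(L[:16,1:].reshape(-1,4,2).mean(1)*1e3,2))
"
```

```text
g1b 16
[[  0.18 -29.77]
 [  0.2  -17.68]
 [  0.2   -5.57]
 [  0.19   6.55]]
g6 16
[[  0.18 -31.15]
 [  0.18 -19.04]
 [  0.18  -6.93]
 [  0.19   5.19]]
```

Call:
{"name": "send_rows", "arguments": {
  "motion": [
    [[0,0,0.8,0,0,0],[0,0,1.5,0,0,0],[0,0,2.2,0,0,0],[0,0,2.5,0,0,0],[0,0,2.5,0,0,0],[0,0,2.5,0,0,0],[0,0,2.5,0,0,0],[0.8,0.2,2,0,0,-0.01],[1.8,0.6,1.5,0,0,-0.015],[2.2,0.7,0,0,0,-0.015],[2.2,0.7,0,0,0,-0.015],[2.2,0.7,0,0,0,-0.015]]
  ]
}}

```text
time: 23.97
tool_pos: [0.4768, -0.2585, 0.2098]
tool_rot: [-0.493, -0.506, -0.494, 0.506]
contact_force: [-0.9, 0.5, -3.2]
gripper_width: 0.578
```

Call:
{"name": "send_rows", "arguments": {
  "motion": [
    [[2.2,0.7,0,0,0,-0.015],[2.2,0.7,0,0,0,-0.015],[2.2,0.7,0,0,0,-0.015],[2.2,0.7,0,0,0,-0.015],[2.2,0.7,0,0,0,-0.015],[2.2,0.7,0,0,0,-0.015],[2.2,0.7,0,0,0,-0.015],[1.2,0.7,0,0,0,-0.015],[0,0,0,0,0,0],[0,0,0,0,0,0],[0,0,0,0,0,0]]
  ]
}}

```text
time: 24.88
tool_pos: [0.6415, -0.2032, 0.2092]
tool_rot: [-0.462, -0.534, -0.463, 0.535]
contact_force: [-0.1, -0.3, -3.4]
gripper_width: 0.575
```

```bash
python3 -c "
from h import *
wlook('w7')"
```

```text
t 24.88 tcp [ 0.6415 -0.2032  0.2092] yaw -0.1439 tilt [-0.0023  0.0006] w 0.575 F [-0.1 -0.3 -3.4]
```

View pics/w7.png

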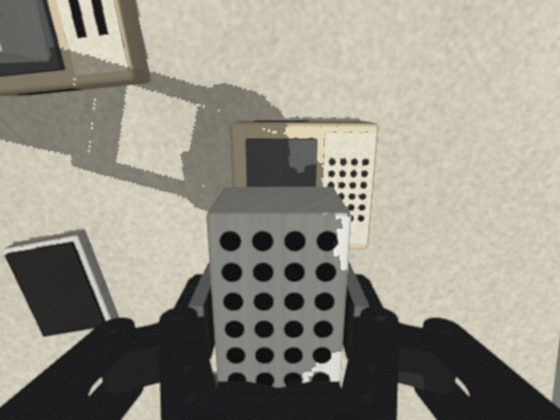

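Call:
{"name": "send_rows", "arguments": {
  "motion": [
    [[0.1,-0.03,-1.5,0,0,0],[0.09,-0.03,-2,0,0,0],[0,0,-2,0,0,0],[0,0,-2,0,0,0],[0,0,-2,0,0,0],[0,0,-2,0,0,0],[0,0,-1.5,0,0,0],[0,0,-0.7,0,0,0],[0,0,-0.4,0,0,0],[0,0,0,0,0,0],[0,0,0,0,0,0]]
  ]
}}

```text
time: 25.85
tool_pos: [0.645, -0.2043, 0.0704]
tool_rot: [0.463, 0.535, 0.462, -0.534]
contact_force: [-0.4, -0.2, -3.0]
gripper_width: 0.58
```

Call:
{"name": "send_rows", "arguments": {
  "motion": [
    [[0,0,-0.1,0,0,0],[0,0,-0.1,0,0,0],[0,0,0,0,0,0]]
  ]
}}

```text
time: 26.1
tool_pos: [0.6449, -0.2041, 0.0682]
tool_rot: [0.463, 0.535, 0.462, -0.534]
contact_force: [-0.2, 0.1, -3.3]
gripper_width: 0.578
```

Call:
{"name": "send_rows", "arguments": {
  "motion": [
    [[-0.07,0.02,-0.1,0,0,0],[-0.06,0,-0.1,0,0,0],[0,0,-0.1,0,0,0],[0,0,0,0,0,0],[0,0,0,0,0,0]]
  ]
}}

```text
time: 26.52
tool_pos: [0.6429, -0.2036, 0.0641]
tool_rot: [-0.463, -0.535, -0.463, 0.535]
contact_force: [-1.2, -0.3, -3.8]
gripper_width: 0.578
```

Call:
{"name": "send_rows", "arguments": {
  "motion": [
    [[0.03,0,-0.1,0,0,0],[0,0,0,0,0,0],[0,0,0,0,0,0]]
  ]
}}

```text
time: 26.77
tool_pos: [0.6436, -0.2038, 0.0634]
tool_rot: [0.463, 0.535, 0.463, -0.535]
contact_force: [0.9, 0.8, -2.8]
gripper_width: 0.574
```

Call:
{"name": "send_rows", "arguments": {
  "motion": [
    [[0,0,-0.1,0,0,0],[0,0,0,0,0,0]]
  ]
}}

```text
time: 26.93
tool_pos: [0.6436, -0.2037, 0.0634]
tool_rot: [-0.463, -0.535, -0.463, 0.535]
contact_force: [-3.0, 1.6, 3.7]
gripper_width: 0.578
```

Contact, with TCP at target. Releasing, rising and looking.

Call:
{"name": "send_rows", "arguments": {
  "motion": [
    [[0,0,0,0,0,0],[0,0,0,0,0,0],[0,0,0,0,0,0],[0,0,0,0,0,0],[0,0,0,0,0,0],[0,0,1.5,0,0,0],[0,0,2.5,0,0,0],[0,0,3,0,0,0],[0,0,3,0,0,0],[0,0,3,0,0,0],[0,0,2.5,0,0,0],[0,0,1.5,0,0,0]]
  ],
  "fingers": 0
}}

```text
time: 27.93
tool_pos: [0.6447, -0.2043, 0.2381]
tool_rot: [0.465, 0.536, 0.461, -0.534]
contact_force: [0.6, -0.5, 0.2]
gripper_width: 1.002
```

Call:
{"name": "send_rows", "arguments": {
  "motion": [
    [[0,0,0,0,0,0],[0,0,0,0,0,0]]
  ]
}}

```text
time: 28.1
tool_pos: [0.6437, -0.2038, 0.2333]
tool_rot: [0.463, 0.535, 0.462, -0.534]
contact_force: [-0.3, -0.3, -0.9]
gripper_width: 1.002
```

```bash
python3 -c "
from h import *
wfit('w8','unit_many','block_many',uest=(.6435,-.2027,-.1445),best=(.6435,-.2027,-.1445))"
```

```text
t 28.1 tcp [ 0.6437 -0.2038  0.2333] yaw -0.144 tilt [ 0.0017 -0.0008] w 1.002 F [-0.3 -0.3 -0.9]
block_many iou [ 0.6444 -0.2027 -0.1484] 0.023 conf 0.89
  marks 24 mean [ 0.6441 -0.2024] yaw -0.1439 sv [0.1004 0.0615]areas [49 50 36 39 48 48 48 47]
unit_many iou [ 0.6434 -0.2024 -0.1434] 0.026 conf 0.85
  sign marks 24 mean [ 0.7033 -0.2114] pred [ 0.7028 -0.211 ] yaw -0.1453
```

View pics/w8_ov.png

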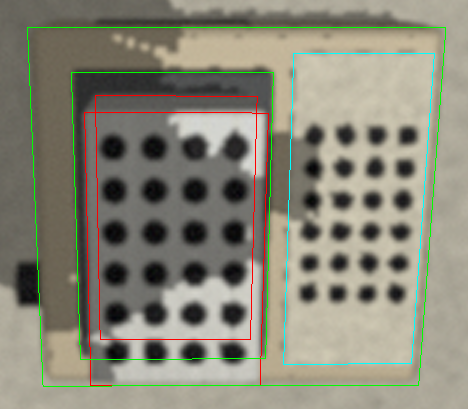

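Block_many is centred on unit_many to under 1 mm. Next is block_six on unit_slots.

Call:
{"name": "send_rows", "arguments": {
  "motion": [
    [[-1.5,1.5,0,0,0,0.003],[-1.5,1.5,0,0,0,0.003],[-1.5,1.5,0,0,0,0.003],[-1.5,1.5,0,0,0,0.003],[-1.5,1.5,0,0,0,0.003],[-1.5,1.5,0,0,0,0.003],[-1.5,1.5,0,0,0,0.003],[-1.5,1.5,0,0,0,0.003],[-1.5,1.5,0,0,0,0.003],[-1.5,1.5,0,0,0,0.003],[-1.5,1.5,0,0,0,0.003],[-1.5,1.5,0,0,0,0]]
  ]
}}

```text
time: 29.25
tool_pos: [0.4616, -0.0228, 0.2299]
tool_rot: [-0.47, -0.526, -0.473, 0.528]
contact_force: [0.1, 0.8, -0.2]
gripper_width: 0.999
```

Call:
{"name": "send_rows", "arguments": {
  "motion": [
    [[0,0,0,0,0,0],[0,0,0,0,0,0],[0,0,0,0,0,0]]
  ]
}}

```text
time: 29.5
tool_pos: [0.4632, -0.0238, 0.2312]
tool_rot: [-0.471, -0.527, -0.472, 0.527]
contact_force: [-0.3, -0.6, -0.1]
gripper_width: 1.002
```

```bash
python3 -c "
from h import *
wfit('w9','unit_slots','block_six')"
```

```text
t 29.5 tcp [ 0.4632 -0.0238  0.2312] yaw -0.111 tilt [-0.0016  0.0001] w 1.002 F [-0.3 -0.6 -0.1]
block_six iou [ 0.4559 -0.0266 -0.1103] 0.021 conf 0.65
  marks 6 mean [ 0.4557 -0.0266] yaw -0.1155 sv [0.0482 0.027 ]areas [307 309 286 274 265 230]
unit_slots no mask None
  sign marks 2 mean [ 0.5142 -0.0294] pred [ 0.5146 -0.0275]
```

View pics/w9_ov.png

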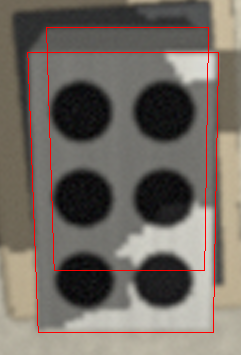

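```bash
python3 -c "
from h import *
wfit('w9b','unit_slots','block_six')"
```

```text
t 29.65 tcp [ 0.4637 -0.0242  0.2318] yaw -0.1118 tilt [-0.001   0.0001] w 1.003 F [-0.   0.2  0.6]
block_six iou [ 0.456  -0.0263 -0.113 ] 0.026 conf 0.67
  marks 6 mean [ 0.4557 -0.0266] yaw -0.1139 sv [0.0482 0.027 ]areas [305 308 284 274 263 230]
unit_slots iou [ 0.4539 -0.0274 -0.0445] 0.027 conf 0.55
  sign marks 2 mean [ 0.5141 -0.0294] pred [ 0.5138 -0.03  ]
```

View pics/w9b_ov.png

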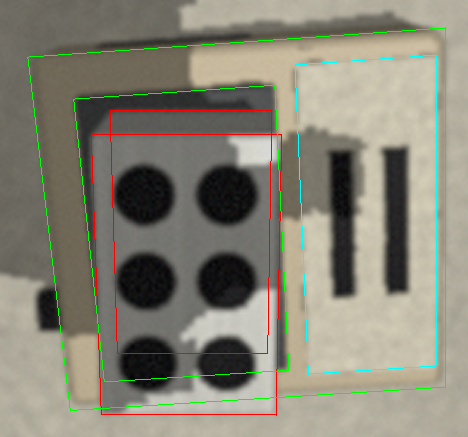

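Call:
{"name": "send_rows", "arguments": {
  "motion": [
    [[-0.26,-0.09,-1.5,0,0,-0.003],[-0.26,-0.09,-1.5,0,0,0],[-0.26,-0.08,-1.5,0,0,0],[0,0,-1.5,0,0,0],[0,0,-1.5,0,0,0],[0,0,-1.5,0,0,0],[0,0,-1.5,0,0,0],[0,0,-1.5,0,0,0],[0,0,-1.5,0,0,0],[0,0,-1.5,0,0,0],[0,0,-1.3,0,0,0],[0,0,-0.7,0,0,0]]
  ]
}}

```text
time: 30.8
tool_pos: [0.4547, -0.0263, 0.0605]
tool_rot: [-0.47, -0.527, -0.471, 0.528]
contact_force: [0.6, 0.5, -0.2]
gripper_width: 1.002
```

Call:
{"name": "send_rows", "arguments": {
  "motion": [
    [[0,0,0,0,0,0],[0,0,0,0,0,0]]
  ]
}}

```text
time: 30.97
tool_pos: [0.4556, -0.0264, 0.0623]
tool_rot: [-0.471, -0.528, -0.471, 0.528]
contact_force: [-0.3, 0.4, 0.9]
gripper_width: 0.996
```

Call:
{"name": "send_rows", "arguments": {
  "motion": [
    [[0,0,0,0,0,0],[0,0,0,0,0,0],[0,0,0,0,0,0],[0,0,0,0,0,0],[0,0,0,0,0,0],[0,0,0,0,0,0]]
  ],
  "fingers": 1
}}

```text
time: 31.47
tool_pos: [0.4563, -0.0265, 0.0635]
tool_rot: [0.471, 0.528, 0.47, -0.527]
contact_force: [-1.4, -0.1, 6.7]
gripper_width: 0.579
```

```bash
python3 -c "
from h import *
wlook('g9')"
```

```text
t 31.47 tcp [ 0.4563 -0.0265  0.0635] yaw -0.1139 tilt [ 0.0015 -0.0004] w 0.579 F [-1.4 -0.1  6.7]
```

View pics/g9.png

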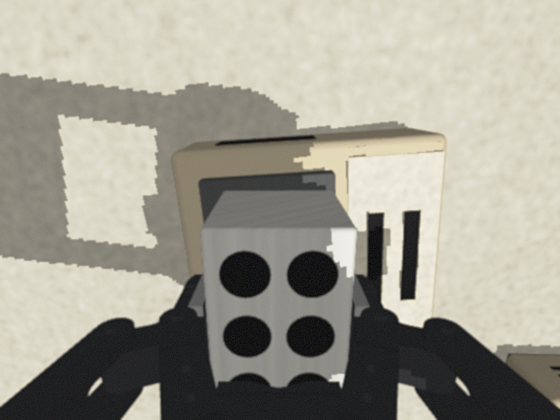

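Call:
{"name": "send_rows", "arguments": {
  "motion": [
    [[0,0,0.8,0,0,0],[0,0,1.5,0,0,0],[0,0,2.2,0,0,0],[0,0,2.5,0,0,0],[0,0,2.5,0,0,0],[0,0,2.5,0,0,0.01],[-0.3,-1.0,1.5,0,0,0.015],[-0.7,-2.5,1,0,0,0.015],[-0.9,-3.2,0,0,0,0.015],[-0.9,-3.2,0,0,0,0.015],[-0.9,-3.2,0,0,0,0.015],[-0.9,-3.2,0,0,0,0.015]]
  ]
}}

```text
time: 32.52
tool_pos: [0.4082, -0.19, 0.2063]
tool_rot: [-0.496, -0.503, -0.497, 0.503]
contact_force: [1.2, 0.0, -3.5]
gripper_width: 0.58
```

Call:
{"name": "send_rows", "arguments": {
  "motion": [
    [[-0.9,-3.2,0,0,0,0.015],[-0.9,-3.2,0,0,0,0.015],[-0.8,-2.4,0,0,0,0.015],[0,-0.9,-0.5,0,0,0.015],[0,0,-1.5,0,0,0],[0,0,-2,0,0,0],[0,0,-2,0,0,0],[0,0,-2,0,0,0],[0,0,-2,0,0,0],[0,0,-1.5,0,0,0],[0,0,0,0,0,0],[0,0,0,0,0,0]]
  ]
}}

```text
time: 33.52
tool_pos: [0.3825, -0.2851, 0.0907]
tool_rot: [0.51, 0.488, 0.513, -0.488]
contact_force: [0.0, -0.7, -2.5]
gripper_width: 0.577
```

Call:
{"name": "send_rows", "arguments": {
  "motion": [
    [[0.1,-0.15,-1,0,0,0],[0,0,-1.5,0,0,0],[0,0,-1.5,0,0,0],[0,0,-0.8,0,0,0],[0,0,-0.4,0,0,0],[0,0,-0.2,0,0,0],[0,0,0,0,0,0],[0,0,0,0,0,0]]
  ]
}}

```text
time: 34.18
tool_pos: [0.3851, -0.2883, 0.0392]
tool_rot: [0.512, 0.488, 0.511, -0.488]
contact_force: [0.1, -0.3, -3.4]
gripper_width: 0.579
```

Call:
{"name": "send_rows", "arguments": {
  "motion": [
    [[0,0,-0.1,0,0,0],[0,0,-0.1,0,0,0],[0,0,0,0,0,0]]
  ]
}}

```text
time: 34.43
tool_pos: [0.3847, -0.2879, 0.0366]
tool_rot: [0.512, 0.488, 0.511, -0.488]
contact_force: [0.6, 0.5, -3.3]
gripper_width: 0.582
```

Call:
{"name": "send_rows", "arguments": {
  "motion": [
    [[0,0,-0.15,0,0,0],[0,0,-0.15,0,0,0],[0,0,-0.1,0,0,0],[0,0,-0.1,0,0,0],[0,0,0,0,0,0]]
  ]
}}

```text
time: 34.85
tool_pos: [0.3846, -0.2878, 0.0315]
tool_rot: [0.511, 0.488, 0.512, -0.488]
contact_force: [-1.0, 1.5, 0.1]
gripper_width: 0.58
```

Call:
{"name": "send_rows", "arguments": {
  "motion": [
    [[0,0,-0.1,0,0,0],[0,0,0,0,0,0]]
  ]
}}

```text
time: 35.02
tool_pos: [0.3846, -0.2878, 0.0315]
tool_rot: [0.511, 0.488, 0.512, -0.488]
contact_force: [-4.7, 4.3, 6.7]
gripper_width: 0.58
```

Call:
{"name": "send_rows", "arguments": {
  "motion": [
    [[0,0,0,0,0,0],[0,0,0,0,0,0],[0,0,0,0,0,0],[0,0,0,0,0,0],[0,0,0,0,0,0],[0,0,1.5,0,0,0],[0,0,2.5,0,0,0],[0,0,3,0,0,0],[0,0,3,0,0,0],[0,0,3,0,0,0],[0,0,3,0,0,0],[0.3,0.8,2.5,0,0,-0.005]]
  ],
  "fingers": 0
}}

```text
time: 36.02
tool_pos: [0.3877, -0.2808, 0.2179]
tool_rot: [0.511, 0.49, 0.509, -0.49]
contact_force: [1.0, -0.7, 0.6]
gripper_width: 0.999
```

Call:
{"name": "send_rows", "arguments": {
  "motion": [
    [[0.8,2.7,1.2,0,0,-0.01],[0.8,2.8,0.4,0,0,-0.01],[0.8,2.8,0,0,0,-0.01],[0.8,2.8,0,0,0,-0.01],[0.8,2.8,0,0,0,-0.01],[0.8,2.8,0,0,0,-0.01],[0.8,2.8,0,0,0,-0.01],[0.8,2.8,0,0,0,-0.01],[0.6,2.6,0,0,0,-0.005],[0,0,0,0,0,0],[0,0,0,0,0,0],[0,0,0,0,0,0]]
  ]
}}

```text
time: 37.02
tool_pos: [0.4575, -0.0311, 0.2312]
tool_rot: [-0.489, -0.511, -0.489, 0.511]
contact_force: [-0.1, -1.0, -0.0]
gripper_width: 0.999
```

```bash
python3 -c "
from h import *
wfit('w10','unit_slots',None,uest=(.4541,-.027,-.0445))"
```

```text
t 37.02 tcp [ 0.4575 -0.0311  0.2312] yaw -0.0437 tilt [-0.0002 -0.0005] w 0.999 F [-0.1 -1.  -0. ]
unit_slots iou [ 0.4535 -0.0268 -0.0544] 0.038 conf 0.96
  sign marks 2 mean [ 0.514  -0.0298] pred [ 0.5134 -0.03  ]
```

View pics/w10_ov.png

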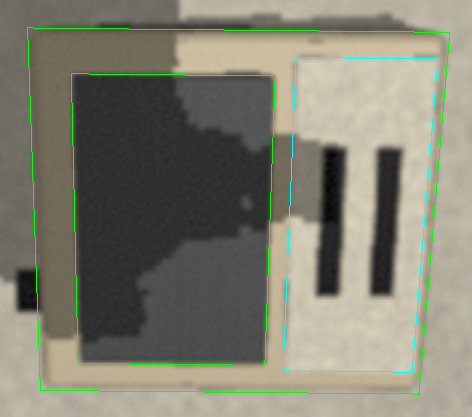

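```bash
python3 -c "
from h import *
s,im=pickle.load(open('pics/w10.pkl','rb')); KM=camT('wrist',s)
g=cv2.cvtColor(im,cv2.COLOR_RGB2GRAY); g4=cv2.resize(g,None,fx=4,fy=4,interpolation=cv2.INTER_CUBIC)
v=(.4538,-.0269,-.049)
def rect(box,z,thr,multi=False):
    m=np.zeros(g4.shape,np.uint8); p=(proj(place(np.array([[box[0],box[2],z],[box[1],box[2],z],[box[1],box[3],z],[box[0],box[3],z]])/1e3,*v),*KM)+.5)*4; cv2.fillConvexPoly(m,np.int32(p),1)
    b=((g4<thr)&(m>0)).astype(np.uint8)
    for c in sorted(cv2.findContours(b,cv2.RETR_EXTERNAL,cv2.CHAIN_APPROX_NONE)[0],key=cv2.contourArea)[::-1][:2 if multi else 1]:
        W=unproj((c[:,0]+.5)/4-.5,z/1e3,*KM)[:,:2]; r=cv2.minAreaRect(np.float32((W-[.45,-.03])*1000)); print(thr,np.round(np.array(r[0])/1e3+[.45,-.03],4),np.round(r[1],1),np.round(np.radians(r[2]),4))
for t in (80,88,95): rect((-40,36,-56,56),56,t)
for t in (60,80): rect((40,80,-50,50),48,t,True)
"
```

```text
80 [ 0.454  -0.0262] [92.9 62.1] 1.5217
88 [ 0.454  -0.0262] [93.8 62.6] 1.5215
95 [ 0.454  -0.0261] [94.  63.5] 1.522
60 [ 0.5052 -0.03  ] [47.9  6.1] 1.5306
60 [ 0.5229 -0.031 ] [46.9  6. ] 1.5208
80 [ 0.505  -0.0298] [48.7  7.1] 1.5319
80 [ 0.5229 -0.031 ] [47.9  6.8] 1.5259
```

Call:
{"name": "send_rows", "arguments": {
  "motion": [
    [[1.75,2.2,0,0,0,-0.002],[1.75,2.2,0,0,0,-0.002],[1.75,2.2,0,0,0,-0.002],[1.75,2.2,0,0,0,-0.002],[1.75,2.2,0,0,0,-0.002],[1.75,2.2,0,0,0,-0.002],[1.75,2.2,0,0,0,-0.002],[1.75,2.2,0,0,0,-0.002],[1.75,2.2,0,0,0,0],[1.75,2.2,0,0,0,0],[0,0,0,0,0,0],[0,0,0,0,0,0]]
  ]
}}

```text
time: 38.12
tool_pos: [0.6331, 0.1886, 0.2305]
tool_rot: [-0.485, -0.514, -0.485, 0.515]
contact_force: [-0.8, 0.3, 0.1]
gripper_width: 1.003
```

Call:
{"name": "send_rows", "arguments": {
  "motion": [
    [[0,0,0,0,0,0],[0,0,0,0,0,0]]
  ]
}}

```text
time: 38.28
tool_pos: [0.6323, 0.1878, 0.2313]
tool_rot: [-0.484, -0.515, -0.484, 0.515]
contact_force: [0.3, 0.3, 0.9]
gripper_width: 1.001
```

```bash
python3 -c "
from h import *
wfit('w11','unit_six','block_slots')"
```

```text
t 38.28 tcp [0.6323 0.1878 0.2313] yaw -0.0617 tilt [-0.0002 -0.0003] w 1.001 F [0.3 0.3 0.9]
block_slots iou [ 0.6277  0.1912 -0.0549] 0.023 conf 0.79
  marks 2 mean [0.6277 0.1918] areas [612 599]
unit_six iou [ 0.6341  0.1986 -0.0781] 0.022 conf 0.67
  sign marks 6 mean [0.6942 0.1927] pred [0.6939 0.1939] yaw -0.0716
```

View pics/w11_ov.png

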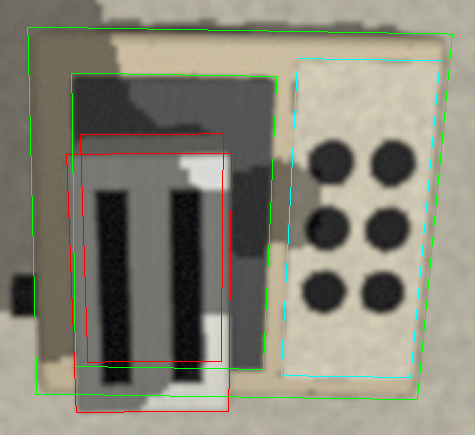

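Call:
{"name": "send_rows", "arguments": {
  "motion": [
    [[-0.16,0.13,-1.5,0,0,0.006],[-0.15,0.12,-1.5,0,0,0],[-0.15,0.12,-1.5,0,0,0],[0,0,-1.5,0,0,0],[0,0,-1.5,0,0,0],[0,0,-1.5,0,0,0],[0,0,-1.5,0,0,0],[0,0,-1.5,0,0,0],[0,0,-1.5,0,0,0],[0,0,-1.5,0,0,0],[0,0,-1.3,0,0,0],[0,0,-0.8,0,0,0]]
  ]
}}

```text
time: 39.43
tool_pos: [0.627, 0.1927, 0.0577]
tool_rot: [-0.486, -0.513, -0.487, 0.514]
contact_force: [0.0, 1.0, -0.6]
gripper_width: 0.994
```

Call:
{"name": "send_rows", "arguments": {
  "motion": [
    [[0,0,0,0,0,0],[0,0,0,0,0,0]]
  ]
}}

```text
time: 39.6
tool_pos: [0.6279, 0.1929, 0.0598]
tool_rot: [-0.486, -0.513, -0.486, 0.514]
contact_force: [0.3, 0.5, 0.8]
gripper_width: 1.001
```

Call:
{"name": "send_rows", "arguments": {
  "motion": [
    [[0,0,0,0,0,0],[0,0,0,0,0,0],[0,0,0,0,0,0],[0,0,0,0,0,0],[0,0,0,0,0,0],[0,0,0,0,0,0],[0,0,0,0,0,0]]
  ],
  "fingers": 1
}}

```text
time: 40.18
tool_pos: [0.6288, 0.1931, 0.0616]
tool_rot: [0.487, 0.514, 0.486, -0.513]
contact_force: [-0.9, 1.2, 5.1]
gripper_width: 0.504
```

```bash
python3 -c "
from h import *
s,im=wlook('g11'); KM=camT('wrist',s); M=quatR(s['tool_rot'])
p=proj(place(np.array([[-22,-37,44],[22,-37,44],[22,37,44],[-22,37,44]])/1e3,s['tool_pos'][0],s['tool_pos'][1],-.056,z=.056),*KM); print(np.round(p))
"
```

```text
t 40.18 tcp [0.6288 0.1931 0.0616] yaw -0.054 tilt [0.0019 0.0004] w 0.504 F [-0.9  1.2  5.1]
[[222. 407.]
 [334. 407.]
 [345. 231.]
 [211. 231.]]
```

View pics/g11.png

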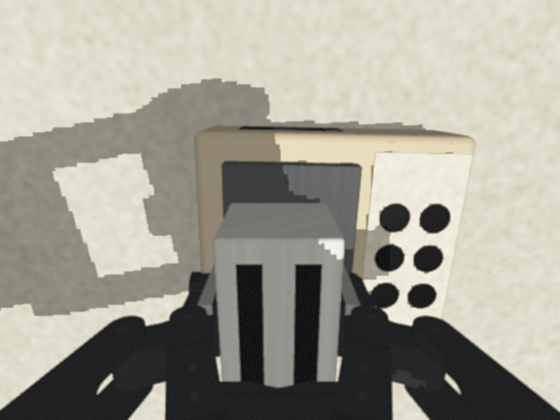

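```bash
python3 -c "
from h import *
s,im=pickle.load(open('pics/g11.pkl','rb')); KM=camT('wrist',s); M=quatR(s['tool_rot'])
g=cv2.cvtColor(im,cv2.COLOR_RGB2GRAY).astype(float)
for c in (249,309,225,280): print(c,g[228:272,c].astype(int))
print(g[250,205:355].astype(int))
for z in (.098,.1,.102):
  for uv in ((280,238.5),(249,264),(309,264),(215,250),(344,250)): print(z,uv,np.round((unproj(uv,z,*KM)-s['tool_pos'])@M*1e3,1)[0,1:])
"
```

```text
249 [115 116 117 117 120 118 118 119 117 120 130 143 151 150 153 154 154 153
 151 154 155 152 152 153 154 152 152 154 152 154 154 153 153 152 154 142
 100  47  21  18  19  19  20  16]
309 [118 116 116 116 118 117 116 116 117 121 131 141 144 145 144 146 145 145
 144 144 146 146 146 146 146 146 146 145 148 146 147 145 148 146 146 134
  93  44  18  15  15  23  21  26]
225 [118 117 120 118 116 116 117 117 118 121 127 137 145 146 145 148 150 150
 151 149 150 151 148 150 150 150 149 148 149 149 149 148 149 149 148 150
 149 150 148 151 150 149 150 150]
280 [117 117 120 120 120 120 117 118 116 120 127 139 144 146 144 146 147 148
 146 150 149 149 147 147 146 148 149 148 148 149 149 149 147 150 149 150
 149 148 149 147 147 148 146 148]
[133 134 134 135 134 135 135 132 128 136 141 147 148 149 150 150 150 148
 151 149 148 150 149 149 149 148 152 152 153 153 151 151 150 149 147 149
 147 147 148 149 151 154 153 154 152 152 152 155 153 151 151 150 149 149
 149 149 147 147 149 147 149 147 149 148 147 150 149 148 149 148 147 147
 146 149 147 147 150 151 149 150 148 148 145 147 147 145 148 150 150 150
 150 149 149 149 149 150 152 153 150 151 150 151 150 147 146 145 145 145
 148 148 148 149 149 149 150 148 149 152 150 152 157 159 159 160 166 203
 236 243 241 240 240 239 238 238 239 237 232 224 198 132  69  57  62  63
  63  63  61  64  74 105]
0.098 (280, 238.5) [  0.8 -33.5]
0.098 (249, 264) [ -9.9 -24.1]
0.098 (309, 264) [ 10.9 -24. ]
0.098 (215, 250) [-21.4 -29.3]
0.098 (344, 250) [ 22.7 -29.3]
0.1 (280, 238.5) [  0.8 -34.4]
0.1 (249, 264) [ -9.7 -25.1]
0.1 (309, 264) [ 10.7 -25. ]
0.1 (215, 250) [-20.9 -30.2]
0.1 (344, 250) [ 22.2 -30.2]
0.102 (280, 238.5) [  0.8 -35.2]
0.102 (249, 264) [ -9.5 -26. ]
0.102 (309, 264) [ 10.5 -26. ]
0.102 (215, 250) [-20.5 -31.1]
0.102 (344, 250) [ 21.8 -31.1]
```

```bash
python3 -c "
from h import *
s,im=pickle.load(open('pics/w11.pkl','rb')); KM=camT('wrist',s)
g=cv2.cvtColor(im,cv2.COLOR_RGB2GRAY); g4=cv2.resize(g,None,fx=4,fy=4,interpolation=cv2.INTER_CUBIC)
m=np.zeros(g4.shape,np.uint8); p=(proj(place(np.array([[-20,-35,44],[20,-35,44],[20,35,44],[-20,35,44]])/1e3,.6277,.1915,-.056,z=.056),*KM)+.5)*4; cv2.fillConvexPoly(m,np.int32(p),1)
b=((g4<80)&(m>0)).astype(np.uint8)
for c in sorted(cv2.findContours(b,cv2.RETR_EXTERNAL,cv2.CHAIN_APPROX_NONE)[0],key=cv2.contourArea)[::-1][:2]:
  W=unproj((c[:,0]+.5)/4-.5,.1,*KM)[:,:2]; r=cv2.minAreaRect(np.float32((W-[.63,.19])*1000)); print(np.round(np.array(r[0])/1e3+[.63,.19],4),np.round(r[1],1),np.round(np.radians(r[2]),4))
"
```

```text
[0.6177 0.1908] [56.3  9. ] 1.522
[0.6378 0.1905] [55.  9.] 1.5219
```

Call:
{"name": "send_rows", "arguments": {
  "motion": [
    [[0,0,0.8,0,0,0],[0,0,1.5,0,0,0],[0,0,2.2,0,0,0],[0,0,2.5,0,0,0],[0,0,2.5,0,0,0],[0,0,2.5,0,0,0],[0,0,2.5,0,0,0],[-0.6,-0.7,1.5,0,0,0.003],[-1.4,-1.7,1,0,0,0.003],[-1.9,-2.4,0,0,0,0],[-1.9,-2.4,0,0,0,0],[-1.9,-2.4,0,0,0,0]]
  ]
}}

```text
time: 41.23
tool_pos: [0.5496, 0.0962, 0.2305]
tool_rot: [-0.488, -0.511, -0.488, 0.512]
contact_force: [0.2, -0.8, -2.6]
gripper_width: 0.508
```

```bash
python3 -c "
from h import *
im=manip.grab_frame('side'); cv2.imwrite('pics/s12.png',im[:,:,::-1])"
```

Call:
{"name": "send_rows", "arguments": {
  "motion": [
    [[-1.9,-2.4,0,0,0,0],[-1.9,-2.4,0,0,0,0],[-1.9,-2.4,0,0,0,0],[-1.9,-2.4,0,0,0,0],[-1.9,-2.1,0,0,0,0],[-0.3,-0.4,0,0,0,0],[0,0,0,0,0,0],[0,0,0,0,0,0],[0,0,0,0,0,0]]
  ]
}}

```text
time: 42.03
tool_pos: [0.4533, -0.0235, 0.2304]
tool_rot: [0.488, 0.512, 0.488, -0.512]
contact_force: [0.3, 0.6, -3.2]
gripper_width: 0.504
```

```bash
python3 -c "
from h import *
wlook('w12')"
```

```text
t 42.03 tcp [ 0.4533 -0.0235  0.2304] yaw -0.0473 tilt [0.0002 0.0004] w 0.504 F [ 0.3  0.6 -3.2]
```

View pics/w12.png

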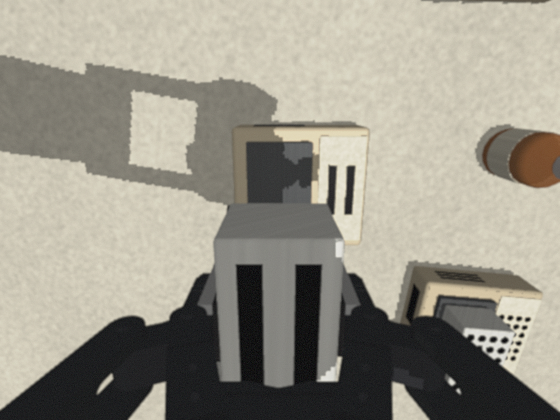

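Call:
{"name": "send_rows", "arguments": {
  "motion": [
    [[0.06,-0.03,-1.5,0,0,0],[0,0,-2,0,0,0],[0,0,-2,0,0,0],[0,0,-2,0,0,0],[0,0,-2,0,0,0],[0,0,-2,0,0,0],[0,0,-2,0,0,0],[0,0,-1.5,0,0,0],[0,0,-0.8,0,0,0],[0,0,-0.5,0,0,0],[0,0,0,0,0,0],[0,0,0,0,0,0]]
  ]
}}

```text
time: 43.08
tool_pos: [0.4543, -0.0242, 0.068]
tool_rot: [0.488, 0.512, 0.488, -0.512]
contact_force: [0.7, -0.6, -3.7]
gripper_width: 0.505
```

Call:
{"name": "send_rows", "arguments": {
  "motion": [
    [[0,0,-0.1,0,0,0],[0,0,-0.1,0,0,0],[0,0,0,0,0,0],[0,0,0,0,0,0]]
  ]
}}

```text
time: 43.42
tool_pos: [0.4539, -0.0245, 0.0658]
tool_rot: [0.488, 0.512, 0.488, -0.512]
contact_force: [-0.5, -0.4, -3.3]
gripper_width: 0.508
```

Call:
{"name": "send_rows", "arguments": {
  "motion": [
    [[0,0.04,-0.1,0,0,0],[0,0,-0.1,0,0,0],[0,0,-0.1,0,0,0],[0,0,-0.1,0,0,0],[0,0,0,0,0,0]]
  ]
}}

```text
time: 43.83
tool_pos: [0.4536, -0.024, 0.0616]
tool_rot: [-0.488, -0.512, -0.488, 0.512]
contact_force: [-1.9, 0.0, 0.3]
gripper_width: 0.511
```

Call:
{"name": "send_rows", "arguments": {
  "motion": [
    [[0,0,-0.1,0,0,0],[0,0,0,0,0,0]]
  ]
}}

```text
time: 44.0
tool_pos: [0.4537, -0.024, 0.0616]
tool_rot: [-0.488, -0.512, -0.488, 0.512]
contact_force: [-6.3, 0.9, 6.9]
gripper_width: 0.511
```

Call:
{"name": "send_rows", "arguments": {
  "motion": [
    [[0,0,0,0,0,0],[0,0,0,0,0,0],[0,0,0,0,0,0],[0,0,0,0,0,0],[0,0,0,0,0,0],[0,0,1.5,0,0,0],[0,0,2.5,0,0,0],[0,0,3,0,0,0],[0,0,3,0,0,0],[0,0,3,0,0,0],[0,0,2.5,0,0,0],[0,0,1.5,0,0,0]]
  ],
  "fingers": 0
}}

```text
time: 45.0
tool_pos: [0.4548, -0.0242, 0.2341]
tool_rot: [0.489, 0.513, 0.486, -0.511]
contact_force: [-0.1, -0.5, 0.1]
gripper_width: 1.003
```

Call:
{"name": "send_rows", "arguments": {
  "motion": [
    [[0,0,0,0,0,0],[0,0,0,0,0,0]]
  ]
}}

```text
time: 45.17
tool_pos: [0.454, -0.0241, 0.2308]
tool_rot: [0.488, 0.512, 0.487, -0.512]
contact_force: [0.3, 1.0, -0.3]
gripper_width: 1.001
```

```bash
python3 -c "
from h import *
wfit('w13','unit_slots','block_slots',uest=(.454,-.0268,-.048),best=(.454,-.0268,-.048))
s,im=pickle.load(open('pics/w13.pkl','rb')); KM=camT('wrist',s)
g=cv2.cvtColor(im,cv2.COLOR_RGB2GRAY); g4=cv2.resize(g,None,fx=4,fy=4,interpolation=cv2.INTER_CUBIC)
m=np.zeros(g4.shape,np.uint8); p=(proj(place(np.array([[-20,-35,44],[20,-35,44],[20,35,44],[-20,35,44]])/1e3,.454,-.0268,-.048,z=.056),*KM)+.5)*4; cv2.fillConvexPoly(m,np.int32(p),1)
b=((g4<80)&(m>0)).astype(np.uint8)
for c in sorted(cv2.findContours(b,cv2.RETR_EXTERNAL,cv2.CHAIN_APPROX_NONE)[0],key=cv2.contourArea)[::-1][:2]:
  W=unproj((c[:,0]+.5)/4-.5,.1,*KM)[:,:2]; r=cv2.minAreaRect(np.float32((W-[.63,.19])*1000)); print(np.round(np.array(r[0])/1e3+[.63,.19],4),np.round(r[1],1),np.round(np.radians(r[2]),4))
"
```

```text
t 45.17 tcp [ 0.454  -0.0241  0.2308] yaw -0.048 tilt [ 0.0017 -0.0004] w 1.001 F [ 0.3  1.  -0.3]
block_slots no mask None
  marks 2 mean [ 0.4539 -0.0248] areas [564 594]
unit_slots iou [ 0.4536 -0.0267 -0.061 ] 0.029 conf 0.66
  sign marks 2 mean [ 0.514  -0.0299] pred [ 0.5135 -0.0304] 
[ 0.4438 -0.0263] [55.9  8.9] 1.5201
[ 0.4639 -0.0269] [55.2  8.8] 1.5216
```

View pics/w13_ov.png

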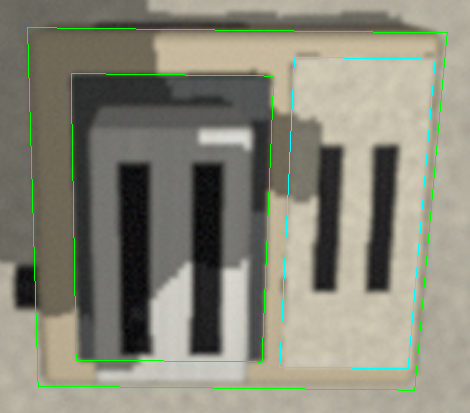

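Block_slots is centred on unit_slots: block at (0.4538, −0.0266), pad at (0.4540, −0.0263). Next I'll measure the now-empty pad of unit_six.

Call:
{"name": "send_rows", "arguments": {
  "motion": [
    [[1.8,2.2,0,0,0,-0.002],[1.8,2.2,0,0,0,-0.002],[1.8,2.2,0,0,0,-0.002],[1.8,2.2,0,0,0,-0.002],[1.8,2.2,0,0,0,-0.002],[1.8,2.2,0,0,0,-0.002],[1.8,2.2,0,0,0,-0.002],[1.8,2.2,0,0,0,-0.002],[1.8,2.2,0,0,0,-0.002],[1.8,2.2,0,0,0,-0.002],[0,0,0,0,0,0],[0,0,0,0,0,0]]
  ]
}}

```text
time: 46.32
tool_pos: [0.6329, 0.1967, 0.2274]
tool_rot: [-0.482, -0.515, -0.484, 0.518]
contact_force: [-0.1, -0.8, -0.1]
gripper_width: 1.0
```

Call:
{"name": "send_rows", "arguments": {
  "motion": [
    [[0,0,0,0,0,0],[0,0,0,0,0,0]]
  ]
}}

```text
time: 46.48
tool_pos: [0.6328, 0.1952, 0.2294]
tool_rot: [-0.482, -0.516, -0.483, 0.517]
contact_force: [0.5, 1.1, 0.0]
gripper_width: 1.004
```

```bash
python3 -c "
from h import *
wfit('w14','unit_six',None,uest=(.6343,.1975,-.073))
s,im=pickle.load(open('pics/w14.pkl','rb')); KM=camT('wrist',s)
g=cv2.cvtColor(im,cv2.COLOR_RGB2GRAY); g4=cv2.resize(g,None,fx=4,fy=4,interpolation=cv2.INTER_CUBIC)
v=(.6343,.1975,-.073)
m=np.zeros(g4.shape,np.uint8); box=(-40,36,-56,56); z=56; p=(proj(place(np.array([[box[0],box[2],z],[box[1],box[2],z],[box[1],box[3],z],[box[0],box[3],z]])/1e3,*v),*KM)+.5)*4; cv2.fillConvexPoly(m,np.int32(p),1)
for thr in (80,88,95):
  b=((g4<thr)&(m>0)).astype(np.uint8)
  c=max(cv2.findContours(b,cv2.RETR_EXTERNAL,cv2.CHAIN_APPROX_NONE)[0],key=cv2.contourArea)
  W=unproj((c[:,0]+.5)/4-.5,.056,*KM)[:,:2]; r=cv2.minAreaRect(np.float32((W-[.63,.19])*1000)); print(np.round(np.array(r[0])/1e3+[.63,.19],4),np.round(r[1],1),np.round(np.radians(r[2]),4))
"
```

```text
t 46.48 tcp [0.6328 0.1952 0.2294] yaw -0.0687 tilt [-0.0016 -0.0006] w 1.004 F [0.5 1.1 0. ]
unit_six iou [ 0.6335  0.1976 -0.0692] 0.032 conf 0.88
  sign marks 6 mean [0.6941 0.1927] pred [0.6934 0.1935] yaw -0.0695
[0.6342 0.1987] [93.  62.1] 1.4967
[0.6342 0.1987] [93.4 62.6] 1.4956
[0.6341 0.1987] [94.2 63.3] 1.4907
```

View pics/w14_ov.png

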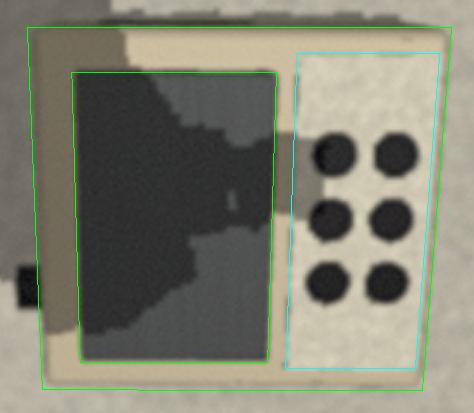

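Call:
{"name": "send_rows", "arguments": {
  "motion": [
    [[-1,-2,0,0,0,0.007],[-1.55,-3.0,0,0,0,0.007],[-1.55,-3.0,0,0,0,0.007],[-1.55,-3.0,0,0,0,0.007],[-1.55,-3.0,0,0,0,0.007],[-1.55,-3.0,0,0,0,0.007],[-1.55,-3.0,0,0,0,0.007],[-1.55,-3.0,0,0,0,0.007],[-1.55,-3.0,0,0,0,0.007],[-1.55,-3.0,0,0,0,0.007],[-1.55,-3.0,0,0,0,0.007],[-1.55,-3.0,0,0,0,0.007]]
  ]
}}

```text
time: 47.58
tool_pos: [0.4516, -0.1554, 0.2306]
tool_rot: [0.504, 0.496, 0.503, -0.496]
contact_force: [-0.0, -0.6, 0.1]
gripper_width: 0.999
```

Call:
{"name": "send_rows", "arguments": {
  "motion": [
    [[-1.55,-3.0,0,0,0,0.007],[-1.55,-3.0,0,0,0,0.007],[-1.55,-3.0,-0.5,0,0,0.007],[-1.55,-3.0,-1,0,0,0.007],[-0.55,-1.3,-1,0,0,0.003],[0,0,-0.5,0,0,0],[0,0,0,0,0,0],[0,0,0,0,0,0],[0,0,0,0,0,0]]
  ]
}}

```text
time: 48.33
tool_pos: [0.3861, -0.2863, 0.201]
tool_rot: [0.512, 0.488, 0.512, -0.488]
contact_force: [-0.4, 0.1, 0.8]
gripper_width: 1.001
```

```bash
python3 -c "
from h import *
wfit('w15',None,'block_six',bz=.024,best=(.3846,-.2878,.046))"
```

```text
t 48.33 tcp [ 0.3861 -0.2863  0.201 ] yaw 0.0481 tilt [ 0.0009 -0.0005] w 1.001 F [-0.4  0.1  0.8]
block_six iou [ 0.3851 -0.2878  0.046 ] 0.036 conf 0.55
  marks 6 mean [ 0.3849 -0.2881] yaw 0.044 sv [0.0481 0.0271]areas [307 310 287 269 233 232]
```

View pics/w15.png

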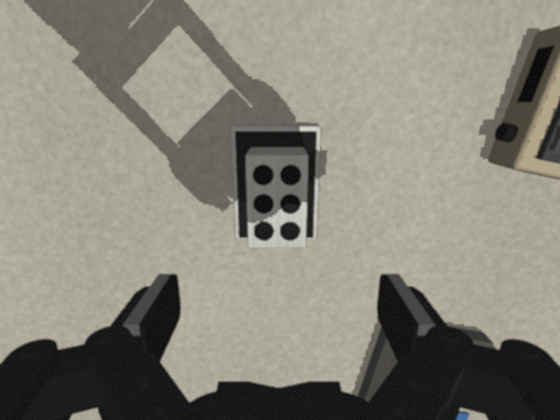

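Call:
{"name": "send_rows", "arguments": {
  "motion": [
    [[-0.06,-0.09,-1.5,0,0,-0.002],[-0.06,-0.08,-1.5,0,0,0],[0,0,-1.5,0,0,0],[0,0,-1.5,0,0,0],[0,0,-1.5,0,0,0],[0,0,-1.5,0,0,0],[0,0,-1.5,0,0,0],[0,0,-1.5,0,0,0],[0,0,-1.5,0,0,0],[0,0,-1.5,0,0,0],[0,0,-1.3,0,0,0],[0,0,-0.7,0,0,0]]
  ]
}}

```text
time: 49.43
tool_pos: [0.3843, -0.2876, 0.0291]
tool_rot: [0.511, 0.488, 0.512, -0.488]
contact_force: [-0.0, 0.1, 0.4]
gripper_width: 0.999
```

Call:
{"name": "send_rows", "arguments": {
  "motion": [
    [[0,0,0,0,0,0],[0,0,0,0,0,0]]
  ]
}}

```text
time: 49.6
tool_pos: [0.3848, -0.2885, 0.0306]
tool_rot: [0.511, 0.488, 0.511, -0.488]
contact_force: [-0.0, 0.5, 0.2]
gripper_width: 0.997
```

Call:
{"name": "send_rows", "arguments": {
  "motion": [
    [[0,0,0,0,0,0],[0,0,0,0,0,0],[0,0,0,0,0,0],[0,0,0,0,0,0],[0,0,0,0,0,0],[0,0,0,0,0,0]]
  ],
  "fingers": 1
}}

```text
time: 50.1
tool_pos: [0.385, -0.2894, 0.0315]
tool_rot: [0.512, 0.489, 0.511, -0.489]
contact_force: [-1.4, 0.5, 5.9]
gripper_width: 0.58
```

```bash
python3 -c "
from h import *
wlook('g15')
for tag,bot in (('g9',.056),('g15',.024)):
    s,im=pickle.load(open(f'pics/{tag}.pkl','rb')); KM=camT('wrist',s)
    M=quatR(s['tool_rot'])
    ce,ar=marks(im,np.array([[210,232],[350,232],[340,368],[220,368]]),60,50)
    L=(unproj(ce,bot+.05,*KM)-s['tool_pos'])@M; L=L[np.argsort(L[:,2])]
    print(tag,np.round(L[:4,1:]*1e3,2).tolist())
"
```

```text
t 50.1 tcp [ 0.385  -0.2894  0.0315] yaw 0.0451 tilt [ 0.0011 -0.0013] w 0.58 F [-1.4  0.5  5.9]
g9 [[-10.93, -23.46], [11.31, -23.46], [-10.92, 0.79], [11.31, 0.79]]
g15 [[11.29, -24.72], [-10.95, -24.72], [11.31, -0.5], [-10.92, -0.47]]
```

Call:
{"name": "send_rows", "arguments": {
  "motion": [
    [[0,0,0.8,0,0,0],[0,0,1.5,0,0,0],[0,0,2.2,0,0,0],[0,0,2.5,0,0,0],[0,0,2.5,0,0,0],[0,0,2.5,0,0,0],[0,0,2.5,0,0,0],[0,0,2.5,0,0,0],[0.5,1.0,2,0,0,-0.007],[1.2,2.4,1,0,0,-0.007],[1.5,2.9,0,0,0,-0.007],[1.5,2.9,0,0,0,-0.007]]
  ]
}}

```text
time: 51.15
tool_pos: [0.4315, -0.1958, 0.2307]
tool_rot: [0.504, 0.496, 0.503, -0.496]
contact_force: [0.8, 0.6, -4.1]
gripper_width: 0.576
```

Call:
{"name": "send_rows", "arguments": {
  "motion": [
    [[1.5,2.9,0,0,0,-0.007],[1.5,2.9,0,0,0,-0.007],[1.5,2.9,0,0,0,-0.007],[1.5,2.9,0,0,0,-0.007],[1.5,2.9,0,0,0,-0.007],[1.5,2.9,0,0,0,-0.007],[1.5,2.9,0,0,0,-0.007],[1.5,2.9,0,0,0,-0.007],[1.5,2.9,0,0,0,-0.007],[1.5,2.9,0,0,0,-0.007],[1.5,2.9,0,0,0,-0.007],[1.5,2.9,0,0,0,-0.007]]
  ]
}}

```text
time: 52.15
tool_pos: [0.6109, 0.1529, 0.2287]
tool_rot: [-0.482, -0.516, -0.484, 0.517]
contact_force: [-0.2, 0.0, -3.3]
gripper_width: 0.578
```

Call:
{"name": "send_rows", "arguments": {
  "motion": [
    [[1.5,2.9,0,0,0,-0.005],[0.7,1.7,0,0,0,0],[0,0,0,0,0,0],[0,0,0,0,0,0],[0,0,0,0,0,0]]
  ]
}}

```text
time: 52.57
tool_pos: [0.6325, 0.1968, 0.229]
tool_rot: [-0.481, -0.517, -0.482, 0.519]
contact_force: [-0.8, 0.2, -3.3]
gripper_width: 0.578
```

```bash
python3 -c "
from h import *
wlook('w16')"
```

```text
t 52.57 tcp [0.6325 0.1968 0.229 ] yaw -0.0722 tilt [-0.0024 -0.0009] w 0.578 F [-0.8  0.2 -3.3]
```

View pics/w16.png

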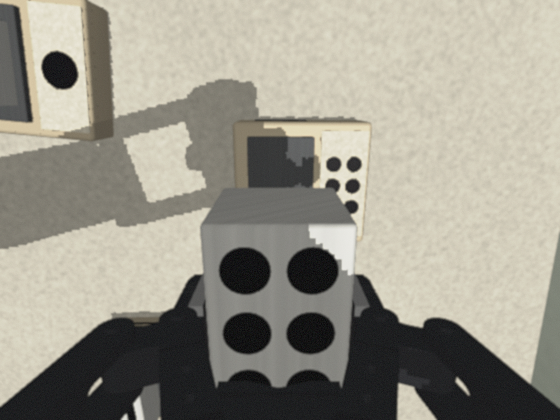

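Call:
{"name": "send_rows", "arguments": {
  "motion": [
    [[0.08,0,-1.5,0,0,0],[0,0,-2,0,0,0],[0,0,-2,0,0,0],[0,0,-2,0,0,0],[0,0,-2,0,0,0],[0,0,-2,0,0,0],[0,0,-2,0,0,0],[0,0,-1.5,0,0,0],[0,0,-0.7,0,0,0],[0,0,-0.3,0,0,0],[0,0,0,0,0,0],[0,0,0,0,0,0]]
  ]
}}

```text
time: 53.62
tool_pos: [0.635, 0.1973, 0.0715]
tool_rot: [0.482, 0.518, 0.481, -0.517]
contact_force: [1.0, 0.5, -3.7]
gripper_width: 0.578
```

Call:
{"name": "send_rows", "arguments": {
  "motion": [
    [[0,0,-0.1,0,0,0],[0,0,-0.1,0,0,0],[0,0,0,0,0,0],[0,0,0,0,0,0]]
  ]
}}

```text
time: 53.95
tool_pos: [0.6345, 0.1974, 0.0689]
tool_rot: [0.482, 0.518, 0.482, -0.517]
contact_force: [0.7, -1.6, -3.4]
gripper_width: 0.582
```

Call:
{"name": "send_rows", "arguments": {
  "motion": [
    [[-0.05,-0.03,-0.1,0,0,0],[0,0,-0.1,0,0,0],[0,0,-0.1,0,0,0],[0,0,-0.1,0,0,0],[0,0,0,0,0,0],[0,0,0,0,0,0]]
  ]
}}

```text
time: 54.45
tool_pos: [0.6336, 0.197, 0.0641]
tool_rot: [-0.482, -0.518, -0.482, 0.518]
contact_force: [-0.1, 0.0, -4.6]
gripper_width: 0.576
```

Call:
{"name": "send_rows", "arguments": {
  "motion": [
    [[0.02,0,-0.1,0,0,0],[0,0,0,0,0,0]]
  ]
}}

```text
time: 54.62
tool_pos: [0.6341, 0.1971, 0.0636]
tool_rot: [0.482, 0.518, 0.482, -0.518]
contact_force: [0.3, 0.0, -3.3]
gripper_width: 0.575
```

Call:
{"name": "send_rows", "arguments": {
  "motion": [
    [[0,0,-0.1,0,0,0],[0,0,0,0,0,0]]
  ]
}}

```text
time: 54.78
tool_pos: [0.6341, 0.1971, 0.0635]
tool_rot: [0.482, 0.518, 0.482, -0.518]
contact_force: [-3.5, -0.4, 3.6]
gripper_width: 0.577
```

Contact. Releasing, rising and checking.

Call:
{"name": "send_rows", "arguments": {
  "motion": [
    [[0,0,0,0,0,0],[0,0,0,0,0,0],[0,0,0,0,0,0],[0,0,0,0,0,0],[0,0,0,0,0,0],[0,0,1.5,0,0,0],[0,0,2.5,0,0,0],[0,0,3,0,0,0],[0,0,3,0,0,0],[0,0,3,0,0,0],[0,0,2.5,0,0,0],[0,0,1.5,0,0,0]]
  ],
  "fingers": 0
}}

```text
time: 55.78
tool_pos: [0.6353, 0.1973, 0.238]
tool_rot: [0.483, 0.52, 0.48, -0.516]
contact_force: [-0.0, 0.2, 0.8]
gripper_width: 1.0
```

Call:
{"name": "send_rows", "arguments": {
  "motion": [
    [[0,0,0,0,0,0],[0,0,0,0,0,0]]
  ]
}}

```text
time: 55.95
tool_pos: [0.6342, 0.1971, 0.2332]
tool_rot: [0.482, 0.518, 0.481, -0.517]
contact_force: [-0.4, -0.2, -0.8]
gripper_width: 1.001
```

```bash
python3 -c "
from h import *
wfit('w17','unit_six','block_six',uest=(.634,.1982,-.072),best=(.634,.1982,-.072))
for c in ('scene','side'):
    im=manip.grab_frame(c); cv2.imwrite(f'pics/end_{c}.png',im[:,:,::-1])
"
```

```text
t 55.95 tcp [0.6342 0.1971 0.2332] yaw -0.072 tilt [0.0018 0.0003] w 1.001 F [-0.4 -0.2 -0.8]
block_six iou [ 0.6346  0.1985 -0.0684] 0.017 conf 0.92
  marks 6 mean [0.6345 0.1981] yaw -0.0729 sv [0.0479 0.0269]areas [307 293 285 279 263 241]
unit_six iou [ 0.6334  0.1977 -0.0732] 0.032 conf 0.87
  sign marks 6 mean [0.6942 0.1927] pred [0.6932 0.1933] yaw -0.0723
```

View pics/w17_ov.png

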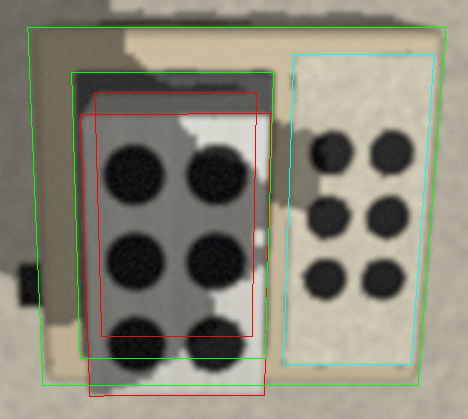

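View pics/end_scene.png

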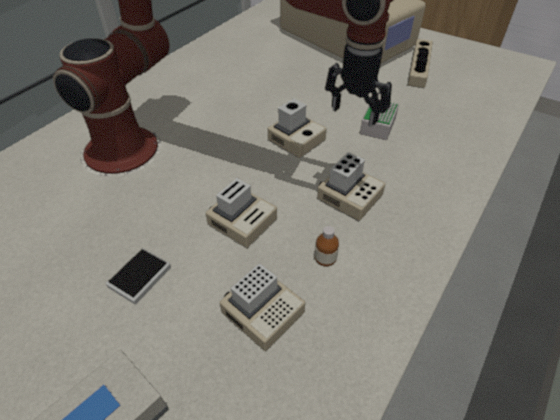

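View pics/end_side.png

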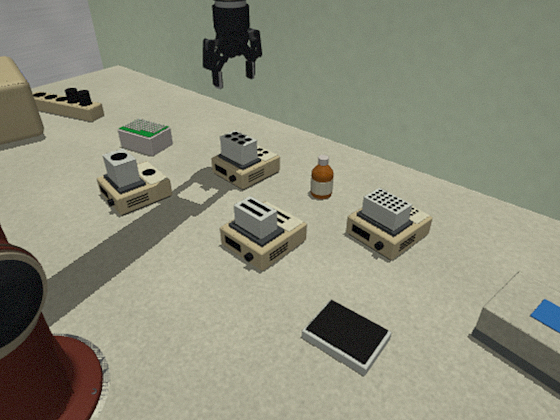

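The final pictures show every block upright on its matching unit: one at (292,113), six at (347,172), slots at (235,197) and many at (255,290). The park is empty, the bottle is still at (327,247), and the gripper is open and clear above.

```bash
python3 -c "
from h import *
print(manip.state()['time']); print(manip.job_done())"
```

```text
56.2
the job is handed in; nothing more can be done
None
```

All four blocks are now upright on the units whose signs match their holes, and I handed the job in at 56.2 s of the 141 s allowed. It took two swaps through the parking stand: many with one, then six with slots. Each block was lowered in 1–1.5 mm steps until contact, at about 4–7 N upward, and then released.

- **Centring:** wrist-camera checks after each release put every block within about 1.5 mm of its pad centre, and usually under 1 mm.
- **Alignment:** the blocks line up with their pads to within about 0.01 rad.
- **Surroundings:** the bottle is at the same place in the pictures as at the start, the stand is empty, and the gripper was open and clear when I handed in.
- **Checks that failed or disagreed:**
  - The first side and scene fits put unit_one's centre about 6 mm off in y, so I used the wrist measurements instead.
  - The wrist estimates for unit_six and unit_slots (pad edge, sign and outline) differed by 1–2 mm in y, so I took values in between.
  - The network missed unit_slots once; a second picture found it.
  - It also missed block_slots in that block's last check, so I measured its position and heading from the slots themselves.

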